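Hook down the parts locker's flap

TASK

Take the wooden pole with the sideways hook from its stand, pass its hook through the eye on the flap of the raised parts locker, and draw the flap smoothly down until it has pressed the sprung rubber buffer of its stay more than halfway in, without straining it. Then unhook and lay the pole back in its own stand, hook pointing the same way as before. Touch the locker and flap only with the hook, never with the gripper, and leave the other things on the bench where they are.

Things in the scene. Friction and masses are not known exactly. Their poses are not given: they have to be found in the camera images.
- pole: Loose hook pole, 0.22 kg. Light-wood handle 16 wide (y), 24 high (z), along its x from -100 to +120 mm; origin on the handle's underside, z up. A 6 mm steel rod goes on along the centre line (z = 12 mm) to x = 225 and bends square to +y as a straight 6 mm prong. Centre of mass near x = +45. Lies in pole_stand; grip from above across the 16 mm width, handle free between x = -60 and +95.
- hook_tip (a point): Round tip of the hook prong: at (225, 48, 12) mm in the pole's frame, so the prong sticks out 48 mm to +y of the rod's centre line; axes as the pole's.
- pole_stand: Fixed wooden stand, base 250 x 70 mm; origin on the bench, x along the lying pole towards its hook. Two saddles at x = -70 and +105 mm (16 mm long) carry the pole's underside 34 mm above the bench between cheeks 32 mm apart, which end 45 mm above the bench. A like stand elsewhere carries a flat-bladed scraper.
- locker: Fixed grey locker on four legs: 280 wide, 150 deep, box from 195 to 312 mm above the bench. Origin on the bench under the middle of the flap's hinge; its front looks along its own -x, to the robot; y along the hinge, z up. In front of the flap nothing stands higher than 115 mm.
- hinge (a point): Middle of the flap's hinge line, 205 mm above the bench; axes as the locker's; the hinge runs along y.
- eye (a point): Centre of the steel eye: a ring of 5 mm bar, clear opening about 16 mm, standing above the middle of the flap's top edge (22 mm below the centre). In the flap's frame 122 mm from the hinge and 5 mm to the front. Axes turn with the flap: z away from the hinge, y the axis of the opening, along the hinge. The prong enters from the -y side, moving to +y.
- flap (a joint): Angle of the flap (rad): 0 upright, shut; grows as its top swings to the locker's -x and down about the hinge at its lower edge. Starts shut or just ajar. Stiff hinge that stays where left: takes 4 to 9 N at the eye along the arc. It meets the buffer somewhere between 0.75 and 1.15, as the stay was set, and from there takes 2 to 7 N more. Over 25 N of the hook on the eye strains it.
- jar1: A capped glass jar, 68 mm across, 100 mm high, a bystander near the locker's front; origin at its foot.
- jar2: A capped glass jar, 72 mm across, 110 mm high, a bystander under the locker; origin at its foot.
- jar3: A capped glass jar, 68 mm across, 100 mm high, a bystander near the locker's front; origin at its foot.
- flask: A grey plastic bottle with black cap, 72 mm across, 190 mm high, bystander; origin at its foot.
- oilcan: A dark metal can, 60 mm across, 90 mm high, bystander; origin at its foot.
- wrench: A steel wrench lying on the bench, bystander.
- bearing: A steel ring 52 mm across, 16 mm high, bystander; origin at its underside.
- scraper: A scraper with a handle like the pole's and a flat 50 mm blade instead of a hook, lying in the other stand, bystander; 220 x 16 x 24 mm handle along its x, origin as the pole's.
- buffer (a joint): How far the flap has pressed the buffer in (m): 0 free, 0.004 fully in and solid; more than 0.002 is wanted and stays so when released (1 mm here is about 2 mm at the eye). The buffer is a 16 mm black rubber foot on a dark arm clamped to the hinge line 115 mm to the locker's +y side, 65 mm from the hinge; the arm's setting differs each time and is not measured.

How it is judged:
By the outcome, as a careful person would: the job done as asked, in the order asked, and still so for the second after the job is handed in, with the robot touching nothing.
It also fails if it takes over 67 s, if anything falls off the work surface, if the arm or the gripper's body presses on something with over 40 N, if the wrist force passes 120 N, or if a joint passes its speed limit or range.

ROBOT

A 7-joint arm with a two-finger parallel gripper is mounted at the origin on the work surface. World frame = base frame: x ahead of the robot, y to its left, z up, the work surface at z = 0. Lengths are in m, angles in rad, forces in N, time in s.
With the tool pointing down it reaches from about 0.35 to 0.775 m from the base axis. Payload 3.1 kg.
Tool frame: the origin (TCP) lies midway between the tips of the shut fingers; the grasp point (between the pads) lies 19 mm behind it (env.hold_point_z is the distance from the TCP to the grasp point, in m); z points along the fingers, x is the direction in which the jaws open and shut, and the axes are right-handed (so a half turn about z gives the same grasp; the last joint's range is limited). The gripper opens to 85 mm and grips with 20 to 120 N. Pads are 22 mm wide; open, the fingers measure 114 mm over their backs; the gripper's body (76 mm by 85 mm) begins 54 mm behind the grasp point. The pads swing forward as they close: fully open they stand 13 mm farther back than shut.
Start: joints at [-1.153, 0.311, 0.014, 1.512, -0.004, 1.319, -0.027], TCP at [0.244, 0.493, 0.231] pointing down, gripper open.
Joint ranges: [-2.7, 2.7], [-0.3, 1.91], [-1.27, 1.3], [0.12, 2.57], [-1.44, 4.58], [0.2, 2.03], [-3.05, 3.05]. Speed limits (rad/s): [2.79, 2.79, 3.14, 3.14, 3.14, 3.14, 3.14].

INTERFACE

Orientations are given as a unit quaternion [w, x, y, z].
In Python, from rig import status, get_image, workorder, look_for, place_of, env gives the robot as it stands.
- The arm moves only by the tool servo_tool, never from a script. Its argument "targets" is one flat list of numbers, 7 for each row, row after row: the opening, from 0 (shut) to 1 (fully open), then the shift along the tool's x, y, z in units of 40 mm (1.0 is 40 mm), then the turn, a rotation vector about the tool's x, y, z in rad. A call has 1 to 8 rows; each row is the pose to reach, as a shift and turn from the pose commanded when the call began, along the tool's axes at that moment; what a row does not reach only later rows make up. A row lasts 1/8 s, in which the tool goes at most 62.5 mm and 10.7 degrees, less where a joint would pass 70% of its speed; a pose out of reach is approached as far as the arm can. A call with a gripper value outside its range is refused whole. The fingers move at their own pace and stop on an object; "newtons" is the grip in N (left out, the last holds). Time passes only in rows, so rows that repeat a pose let the fingers close. It gives the time, the measured TCP pose, the force and the opening at its end, in the units of the state.
- status.read_state(): the state, without advancing time (a new reading comes with each control period).
- get_image(name): name is "scene" or "top"; returns a dict with "pixels" (420x560x3 uint8, red, green, blue), "fx", "fy", "cx", "cy" (pixels), "world_from_camera" (4x4, takes a point from camera to world coordinates). Camera axes: x right, y down, z forward; pixel columns grow to the right and rows downward; lengths in m; the calibration is good to about 2 mm. A picture is of the moment at which its call begins. There is no depth.
- workorder.job_done(): hands the job in, once; it reports no verdict.
Trained networks look in a picture, given as the dict that the camera call returned (one of the last four; its "shot" number tells which), for a name from the list of things; names that differ only in an ending like _2 or _b are one class to them, and where a whole thing is asked for, a point or a joint stands for the part that bears it (a point fixed in the world has none). Each returns a list of dicts, best first, with "p" (0 to 1); they miss things now and then, are a little off and sometimes report something else, mostly with a low value. They report only what shows in the picture. A call takes as long as a camera call.
- look_for(picture, query): "at" ([x, y, z] in m, in world coordinates, good to about 4 mm: the middle of the surface that is visible of it).
- place_of(picture, query): "at" ([x, y, z] in m, in world coordinates, good to about 4 mm: a listed point, or the origin of a listed thing).
The state is a dict: "time_s": time; "qpos": joint angles; "joint_vel": joint speeds; "tau": joint torques, N m; "tool_pos": TCP position; "orientation": TCP orientation; "force": force on the tool from outside, world axes, zero at the start; "wrist_torque": the same for the moment, N m; "finger_gap": opening from 0.0 (shut) to 1.0 (fully open).
Only numpy, scipy, OpenCV 4.12 (cv2) and the standard library are available. Lean on these libraries where they do the work, as an engineer would, in place of code of your own. Each camera call takes 0.05 s, during which the arm holds its last target.

## Working session

There is one attempt and no reset: what is moved stays moved. The work goes in short steps, Python scripts to look and compute and a tool call to move; the robot and the scene stay as the last step left them, time stands still between calls to the robot, and variables do not carry over. Pictures are saved under pics/ and viewed, and the job is handed in when it is done.

Besides the shell and the picture viewer there is one more tool, called as name(argument=value, ...) on one line, values as JSON. servo_tool: Moves the arm, as the interface text tells. Its arguments: {"type":"object","properties":{"targets":{"type":"array"},"newtons":{"type":"number"}},"required":["targets"]}

```bash
mkdir -p pics; ls
cat > h.py <<'E'
import numpy as np, cv2
from scipy.spatial.transform import Rotation as R
from rig import status, get_image, workorder, look_for, place_of, env
def save(p,n): cv2.imwrite('pics/'+n+'.png',cv2.cvtColor(p['pixels'],cv2.COLOR_RGB2BGR))
def proj(p,X):
    T=np.linalg.inv(p['world_from_camera']);c=T[:3,:3]@np.array(X)+T[:3,3]
    return np.array([p['fx']*c[0]/c[2]+p['cx'],p['fy']*c[1]/c[2]+p['cy']])
E
python3 - <<'E'
from h import *
for n in ['scene','top']:
    p=get_image(n);save(p,n+'0')
    print(n,np.round(p['world_from_camera'],3).tolist(),p['fx'])
    for q in ['pole','hook_tip','pole_stand','locker','hinge','eye','jar1','jar2','flask','oilcan','scraper','wrench','bearing']:
        print(q,[(np.round(d['at'],3).tolist(),round(d['p'],2)) for d in place_of(p,q)[:3]])
s=status.read_state();print(s, env.hold_point_z)
E
```

```text
pics
scene [[-0.994, 0.071, -0.08, 0.676], [0.107, 0.66, -0.744, 1.044], [-0.0, -0.748, -0.664, 1.151], [0.0, 0.0, 0.0, 1.0]] 431.6218683046916
pole [([0.432, 0.264, 0.033], 0.91)]
hook_tip [([0.664, 0.262, 0.046], 0.84), ([0.421, 0.27, 0.001], 0.34)]
pole_stand [([0.422, 0.27, 0.001], 0.88)]
locker [([0.682, -0.031, -0.0], 0.6), ([0.588, 0.074, -0.001], 0.44)]
hinge [([0.678, -0.026, 0.208], 0.73)]
eye [([0.66, -0.022, 0.323], 0.71)]
jar1 [([0.748, 0.004, 0.003], 0.96), ([0.59, 0.075, -0.001], 0.72), ([0.519, -0.424, 0.001], 0.68)]
jar2 [([0.748, 0.004, 0.003], 0.96), ([0.59, 0.075, -0.001], 0.72), ([0.519, -0.424, 0.001], 0.68)]
flask [([0.533, 0.427, -0.003], 0.88)]
oilcan [([0.518, -0.424, 0.002], 0.83)]
scraper []
wrench [([0.409, 0.036, 0.0], 0.74)]
bearing [([0.486, -0.041, 0.0], 0.52)]
top [[0.025, -0.996, 0.085, 0.486], [-0.999, -0.027, -0.018, 0.013], [0.021, -0.084, -0.996, 1.377], [0.0, 0.0, 0.0, 1.0]] 450.7333815712655
pole [([0.438, 0.265, 0.03], 0.8)]
hook_tip [([0.664, 0.263, 0.049], 0.59), ([0.518, -0.422, -0.003], 0.16)]
pole_stand [([0.42, 0.273, -0.0], 0.87)]
lock
[... 629 characters left out ...]
y([-1.15269288,  0.31090508,  0.0140085 ,  1.51151256, -0.00439215,
        1.31922756, -0.02721364]), 'joint_vel': array([ 3.93530559e-04, -1.80105486e-03,  4.12901600e-05, -1.67850889e-03,
       -1.11100833e-03, -1.70339845e-04, -1.88641880e-04]), 'tau': array([ 2.20380412e-04, -3.79799724e+01,  1.45951859e-01, -2.30857462e+01,
        1.22619595e-02,  1.97603433e-03,  6.73875590e-06]), 'tool_pos': array([0.24405318, 0.49288741, 0.23129598]), 'orientation': array([ 1.90892957e-05,  8.49623979e-01,  5.27388940e-01, -3.57247479e-07]), 'force': array([0.07548948, 0.79913111, 0.28488354]), 'wrist_torque': array([-0.00590245, -0.0027358 ,  0.03940077]), 'finger_gap': 0.9983505989781298} 0.0187
```

View pics/scene0.png

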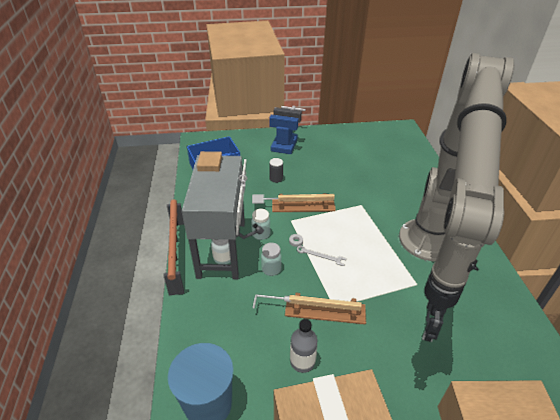

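View pics/top0.png

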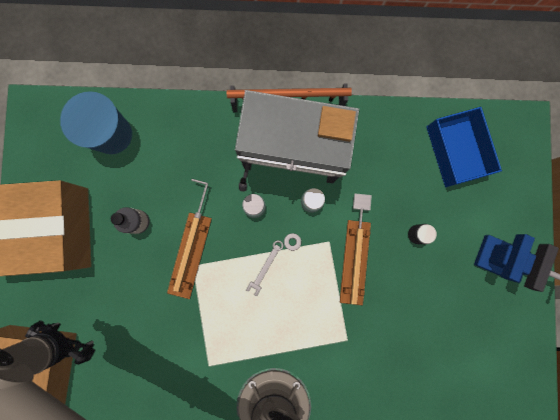

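The scene view shows the pole near (330,305) with its hook at (256,303), and the locker at (215,195). In the top view the pole runs (183,290)→(205,183) with its prong to the left, and the eye is about (291,167). I'll zoom in to refine the poses.

Run:
```python
from h import *
def crop(n,x0,y0,w,h,k,out):
    im=cv2.imread('pics/'+n+'.png')[y0:y0+h,x0:x0+w]
    return cv2.resize(im,None,fx=k,fy=k,interpolation=cv2.INTER_CUBIC)
cv2.imwrite('pics/zt.png',crop('top0',225,80,150,120,5,''))
cv2.imwrite('pics/zs.png',crop('scene0',180,140,100,100,6,''))
A={}
for i in range(4):
  for n in ['top','scene']:
    p=get_image(n)
    for q in ['pole','hook_tip','hinge','eye','pole_stand']:
        d=place_of(p,q)
        if d and d[0]['p']>.5: A.setdefault((q,n),[]).append(d[0]['at'])
for k in A: print(k,len(A[k]),np.round(np.median(A[k],0),4),np.round(np.std(A[k],0),4))
```

```text
('pole', 'top') 4 [0.4362 0.267  0.0306] [0.0013 0.0011 0.002 ]
('hook_tip', 'top') 4 [0.6647 0.2628 0.0492] [0.0012 0.0022 0.0006]
('hinge', 'top') 4 [ 0.6828 -0.0257  0.2044] [0.0021 0.0023 0.0006]
('eye', 'top') 4 [ 0.6648 -0.0241  0.32  ] [0.0007 0.0013 0.0011]
('pole_stand', 'top') 3 [ 0.4223  0.266  -0.0017] [0.0023 0.0019 0.0015]
('pole', 'scene') 4 [0.434  0.2674 0.0348] [0.0016 0.0009 0.0016]
('hook_tip', 'scene') 4 [0.6622 0.2615 0.0451] [0.0009 0.001  0.0021]
('hinge', 'scene') 3 [ 0.6823 -0.0248  0.2028] [0.0696 0.2138 0.0981]
('eye', 'scene') 4 [ 0.6604 -0.022   0.324 ] [0.0006 0.0011 0.0018]
('pole_stand', 'scene') 4 [0.4228 0.2688 0.0008] [0.0011 0.001  0.0016]
```

View pics/zt.png

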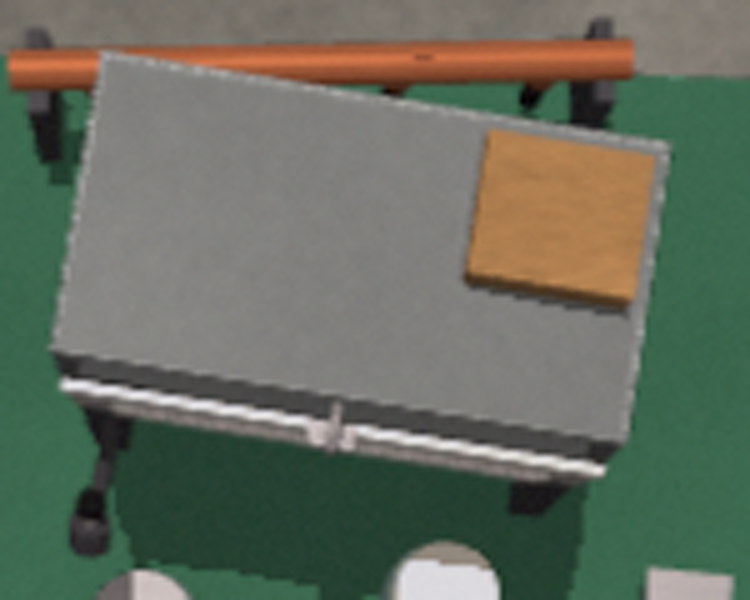

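View pics/zs.png

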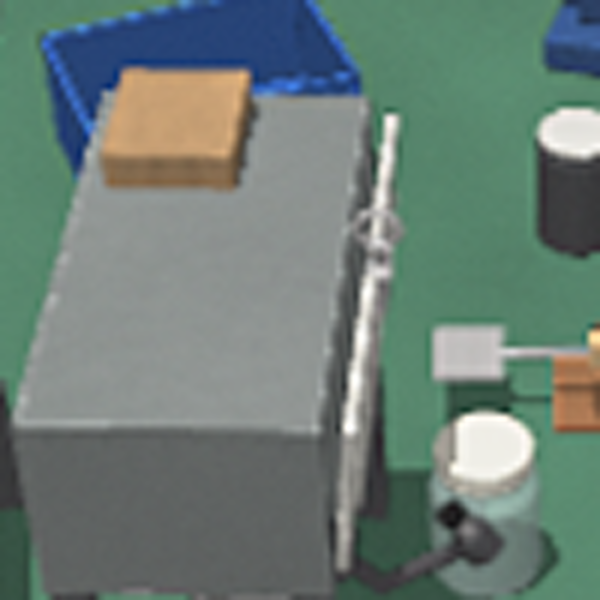

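```bash
cat >> h.py <<'E'
def ray(p,uv):
    T=p['world_from_camera'];d=T[:3,:3]@np.array([(uv[0]-p['cx'])/p['fx'],(uv[1]-p['cy'])/p['fy'],1.]);return T[:3,3],d/np.linalg.norm(d)
def atz(p,uv,z):
    o,d=ray(p,uv);return o+d*(z-o[2])/d[2]
def tri(*prs):
    A=0;b=0;
    for p,uv in prs:
        o,d=ray(p,uv);M=np.eye(3)-np.outer(d,d);A=A+M;b=b+M@o
    X=np.linalg.solve(A,b);return X,[np.linalg.norm(np.cross(X-ray(p,uv)[0],ray(p,uv)[1])) for p,uv in prs]
E
python3 - <<'E'
from h import *
t=get_image('top');s=get_image('scene')
zt=lambda x,y:((x+.5)/5+225-.5,(y+.5)/5+80-.5)
zs=lambda x,y:((x+.5)/6+180-.5,(y+.5)/6+140-.5)
C=[atz(t,zt(*c),.312) for c in [(103,55),(668,148),(625,442),(55,350)]]
print(np.round(C,4).tolist())
for a,b in [(1,0),(2,3),(2,1),(3,0)]:
    v=C[b]-C[a];print(np.linalg.norm(v),np.arctan2(v[1],v[0]))
Cs=[atz(s,zs(*c),.312) for c in [(370,97),(318,430),(18,425)]]
print(np.round(Cs,4).tolist());v=Cs[1]-Cs[0];print('sc',np.arctan2(v[1],v[0]),np.linalg.norm(v))
print('eye',tri((t,zt(336,425)),(s,zs(378,232))))
print('buf',tri((t,zt(90,535)),(s,zs(480,540))))
# flap top edge ends: top (62,385),(604,470) ; scene (343,570)? far (391,117)
f=[tri((t,zt(604,470)),(s,zs(391,117)))]
print('edge',f)
print('hooktip',tri)
for n,im in(('top',t),('scene',s)): save(im,n+'1')
print(status.read_state()['time_s'])
for nm,c in(('top',(165,170,60,135)),('scene',(245,285,130,45))):
    im=cv2.imread(f'pics/{nm}1.png')[c[1]:c[1]+c[3],c[0]:c[0]+c[2]]
    cv2.imwrite(f'pics/zp_{nm}.png',cv2.resize(im,None,fx=(4 if nm=='top' else 6),fy=(4 if nm=='top' else 6),interpolation=cv2.INTER_CUBIC))
E
```

```text
[[0.8436, 0.0897, 0.312], [0.8063, -0.1848, 0.312], [0.6619, -0.1657, 0.312], [0.6985, 0.108, 0.312]]
0.2770397014375245 1.4354802198731942
0.276127103489063 1.4377243849850891
0.14562708639594857 -0.13146241791826996
0.14625311229755641 -0.12523414460739632
[[0.6636, -0.162, 0.312], [0.7017, 0.1136, 0.312], [0.8455, 0.0944, 0.312]]
sc 1.4334090251354124 0.2781834781730873
eye (array([ 0.66503409, -0.02688121,  0.3207375 ]), [np.float64(0.0003386843690262519), np.float64(0.0003386843690264696)])
buf (array([0.62319388, 0.0953112 , 0.21102791]), [np.float64(0.0013730828029950965), np.float64(0.0013730828029950516)])
edge [(array([ 0.65126327, -0.15795166,  0.29995783]), [np.float64(0.0013346319647812837), np.float64(0.0013346319647813381)])]
hooktip <function tri at 0x7f87c6b50540>
3.9
```

View pics/zp_top.png

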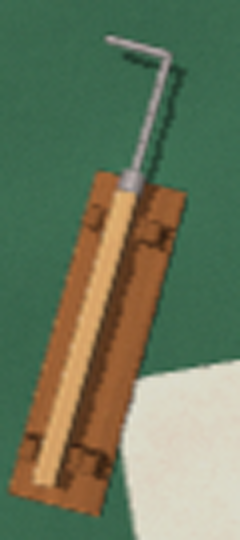

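View pics/zp_scene.png

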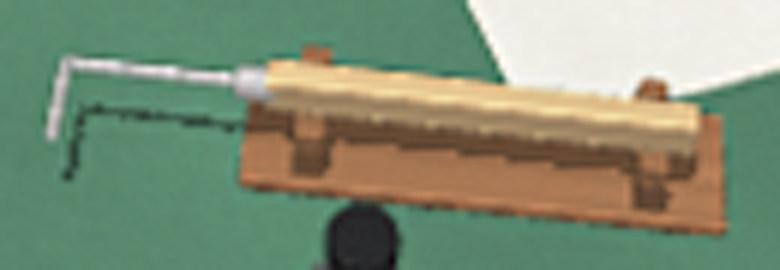

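Run:
```python
from h import *
t=get_image('top');s=get_image('scene')
zt=lambda x,y:((x+.5)/4+165-.5,(y+.5)/4+170-.5)
zs=lambda x,y:((x+.5)/6+245-.5,(y+.5)/6+285-.5)
def L(a,b): v=b-a;print(np.round(a,4),np.round(b,4),np.linalg.norm(v),np.arctan2(v[1],v[0]))
L(atz(t,zt(46,486),.058),atz(t,zt(124,192),.058))
L(atz(t,zt(46,486),.058),atz(t,zt(168,58),.046))
L(atz(t,zt(132,175),.046),atz(t,zt(168,57),.046))
L(atz(t,zt(168,57),.046),atz(t,zt(106,40),.046))
L(atz(t,zt(12,492),.02),atz(t,zt(98,172),.02))
L(atz(t,zt(103,515),.02),atz(t,zt(186,192),.02))
print('bend',tri((t,zt(168,57)),(s,zs(68,63))),'tip',tri((t,zt(106,40)),(s,zs(51,138))))
for x,y,z in [(.435,.267,.034)]:
  for yaw in (-.225,-.24):
    M=R.from_euler('z',yaw).as_matrix()
    for q in [(-.1,0,.024),(.12,0,.024),(.225,0,.012),(.225,.048,.012)]:
        w=M@np.array(q)+[x,y,z]
        a=(proj(t,w)+.5-[165,170])*4;b=(proj(s,w)+.5-[245,285])*6
        print(yaw,q,a.round(),b.round())
```

```text
[0.3322 0.2872 0.058 ] [0.5449 0.2401 0.058 ] 0.21783307764302498 -0.21801225472804672
[0.3322 0.2872 0.058 ] [0.6455 0.2138 0.046 ] 0.3219969297758104 -0.23019335112279152
[0.5581 0.2368 0.046 ] [0.6462 0.2138 0.046 ] 0.091100771130811 -0.2550756071560844
[0.6462 0.2138 0.046 ] [0.6576 0.26   0.046 ] 0.0476406062726732 1.3290578118885539
[0.3228 0.3199 0.02  ] [0.561  0.2667 0.02  ] 0.24412023367889946 -0.2197828923319094
[0.3076 0.2522 0.02  ] [0.5478 0.2003 0.02  ] 0.24574732385854942 -0.21306207574247266
bend (array([0.64828402, 0.21423346, 0.04157882]), [np.float64(0.0015543515703861832), np.float64(0.0015543515703861184)]) tip (array([0.6599837 , 0.26048707, 0.04221011]), [np.float64(0.0018924416949920298), np.float64(0.0018924416949919485)])
-0.225 (-0.1, 0, 0.024) [ 44. 479.] [692. 111.]
-0.225 (0.12, 0, 0.024) [125. 183.] [261.  69.]
-0.225 (0.225, 0, 0.012) [165.  47.] [60. 64.]
-0.225 (0.225, 0.048, 0.012) [102.  30.] [ 45. 140.]
-0.24 (-0.1, 0, 0.024) [ 42. 478.] [692. 113.]
-0.24 (0.12, 0, 0.024) [127. 183.] [261.  66.]
-0.24 (0.225, 0, 0.012) [169.  48.] [61. 58.]
-0.24 (0.225, 0.048, 0.012) [107.  31.] [ 45. 135.]
```

```bash
cat >> h.py <<'E'
def quatR(q): return R.from_quat([q[1],q[2],q[3],q[0]])
def frame(yaw,pitch=0):
    # pole axes -> tool: x=pole y, y=pole x, z=-pole z ; pitch>0 raises hook
    P=R.from_euler('z',yaw)*R.from_euler('y',-pitch)
    M=P.as_matrix();return R.from_matrix(np.column_stack([M[:,1],M[:,0],-M[:,2]]))
def row(pos,Rt,s=None):
    s=s or status.read_state();R0=quatR(s['orientation'])
    d=R0.inv().apply(np.array(pos)-s['tool_pos'])/.04
    return np.r_[d,(R0.inv()*Rt).as_rotvec()].round(3)
E
python3 - <<'E'
from h import *
print([a for a in dir(env) if a[0]!='_'])
print(row([.4896,.253,.15],frame(-.227)),row([.4896,.253,.029],frame(-.227)))
E
```

```text
['MotionError', 'hold_point_z']
[-2.651  8.162  2.033  0.    -0.    -0.233] [-2.651  8.162  5.058  0.    -0.    -0.233]
```

servo_tool(targets=[0.7, -0.4, 1.2, 0.3, 0, 0, -0.08, 0.7, -0.8, 2.4, 0.6, 0, 0, -0.15, 0.7, -1.2, 3.7, 0.9, 0, 0, -0.23, 0.7, -1.6, 4.9, 1.2, 0, 0, -0.233, 0.7, -2.0, 6.1, 1.5, 0, 0, -0.233, 0.7, -2.4, 7.3, 1.8, 0, 0, -0.233, 0.7, -2.65, 8.16, 2.03, 0, 0, -0.233, 0.7, -2.65, 8.16, 2.03, 0, 0, -0.233])

```text
time_s: 5.0
tool_pos: [0.4919, 0.2486, 0.1493]
orientation: [0.001, 0.785, 0.62, -0.001]
force: [-0.3, -0.3, -0.5]
finger_gap: 0.694
```

servo_tool(targets=[0.7, 0, 0, 0, 0, 0, 0, 0.7, 0, 0, 0, 0, 0, 0])

```text
time_s: 5.25
tool_pos: [0.4886, 0.2549, 0.1504]
orientation: [-0.001, 0.782, 0.624, 0.0]
force: [0.1, -0.5, 0.8]
finger_gap: 0.702
```

Run:
```python
from h import *
s=status.read_state();print(s['tool_pos'],s['qpos'].round(3))
print(row([.4896,.253,.029],frame(-.227)))
t=get_image('top');save(t,'top2')
im=t['pixels'][160:310,150:260][:,:,::-1];cv2.imwrite('pics/z2.png',cv2.resize(im,None,fx=4,fy=4,interpolation=cv2.INTER_CUBIC))
```

```text
[0.4885819  0.25490396 0.15042294] [-0.625  0.37   0.151  1.639 -0.061  1.137  0.888]
[-4.400e-02  3.700e-02  3.036e+00 -0.000e+00 -1.000e-03  3.000e-03]
```

View pics/z2.png

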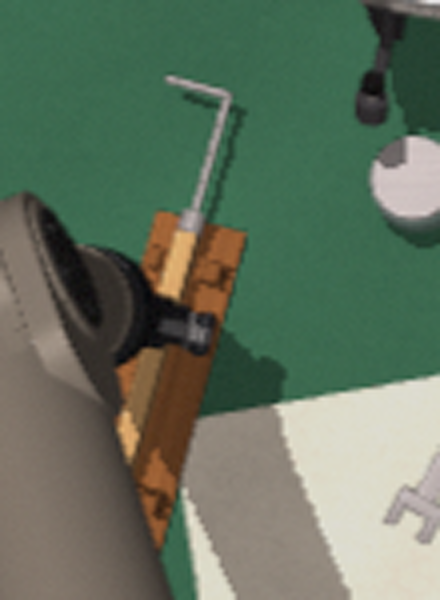

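The zoomed top view shows the gripper above the handle, with one finger right of it at about (205,335) and the hook free at (225,95). I'll descend now.

servo_tool(targets=[0.7, 0, 0, 0.8, 0, 0, 0, 0.7, -0.02, 0.02, 1.6, 0, 0, 0, 0.7, -0.04, 0.03, 2.3, 0, 0, 0, 0.7, -0.04, 0.03, 2.8, 0, 0, 0, 0.7, -0.04, 0.03, 3.02, 0, 0, 0, 0.7, -0.04, 0.03, 3.02, 0, 0, 0, 0.7, -0.04, 0.03, 3.02, 0, 0, 0])

```text
time_s: 6.18
tool_pos: [0.4911, 0.2519, 0.0304]
orientation: [0.0, 0.782, 0.623, 0.001]
force: [0.7, 0.5, 0.3]
finger_gap: 0.699
```

servo_tool(targets=[0, 0, 0, 0, 0, 0, 0, 0, 0, 0, 0, 0, 0, 0, 0, 0, 0, 0, 0, 0, 0, 0, 0, 0, 0, 0, 0, 0, 0, 0, 0, 0, 0, 0, 0, 0, 0, 0, 0, 0, 0, 0], newtons=60)

```text
time_s: 6.92
tool_pos: [0.4911, 0.252, 0.0301]
orientation: [-0.0, 0.783, 0.623, 0.001]
force: [-1.3, 1.3, 5.3]
finger_gap: 0.173
```

servo_tool(targets=[0, 0, 0, 0, 0, 0, 0, 0, 0, 0, 0, 0, 0, 0, 0, 0, 0, -0.3, 0, 0, 0, 0, 0, 0, -0.7, 0, 0, 0, 0, 0, 0, -1.2, 0, 0, 0, 0, 0, 0, -1.2, 0, 0, 0, 0, 0, 0, -1.2, 0, 0, 0], newtons=120)

```text
time_s: 7.8
tool_pos: [0.4898, 0.2509, 0.0769]
orientation: [-0.0, 0.783, 0.623, -0.001]
force: [-0.6, 0.0, -2.7]
finger_gap: 0.166
```

Run:
```python
from h import *
s=status.read_state();print(s['tool_pos'],s['orientation'],s['force'],s['wrist_torque'],s['finger_gap'])
M=quatR(s['orientation']).as_matrix();print('yaw',np.arctan2(M[1,1],M[0,1]))
for n in('top','scene'):
    t=get_image(n);save(t,n+'3')
    for q in('hook_tip','pole'):print(n,q,[(np.round(d['at'],4).tolist(),round(d['p'],2)) for d in place_of(t,q)[:1]])
im=t['pixels'][260:340,230:390][:,:,::-1];cv2.imwrite('pics/z3.png',cv2.resize(im,None,fx=5,fy=5,interpolation=cv2.INTER_CUBIC))
```

```text
[0.48981208 0.250935   0.07690826] [-7.58601942e-05  7.82579847e-01  6.22549995e-01 -5.29494430e-04] [-0.6123322   0.01986953 -2.73409727] [-0.04314364 -0.01007101 -0.04986774] 0.1660546263039804
yaw -0.22680249821854012
top hook_tip [([0.6621, 0.2594, 0.0944], 0.53)]
top pole []
scene hook_tip [([0.6575, 0.2591, 0.0903], 0.58)]
scene pole [([0.4323, 0.2654, 0.0781], 0.93)]
```

View pics/z3.png

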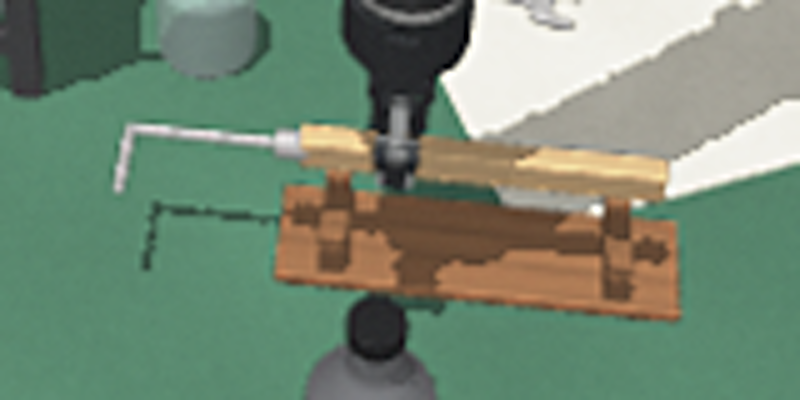

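The view shows the pole held level above its stand, with the hook at (130,130) in the zoom and nothing else disturbed. Next is the carry.

```bash
cat >> h.py <<'E'
OFF=np.array([.1645,.047,.017])
def tcp_for_tip(tip,yaw,pitch=0):
    P=R.from_euler('z',yaw)*R.from_euler('y',-pitch);return np.array(tip)-P.apply(OFF)
def tip_now(s=None):
    s=s or status.read_state();M=quatR(s['orientation']).as_matrix()
    return s['tool_pos']+M[:,1]*OFF[0]+M[:,0]*OFF[1]-M[:,2]*OFF[2]
E
python3 - <<'E'
from h import *
E=np.array([.664,-.0245,.3235]);L=R.from_euler('z',-.132)
print(row([.42,.235,.3065],frame(-.227)))
for o in [(-.075,-.03,0),(0,-.03,0)]:
    tip=E+L.apply(o);T=tcp_for_tip(tip,-.132);print(T.round(4),row(T,frame(-.132)))
E
```

```text
[-7.890e-01 -1.619e+00 -5.743e+00 -1.000e-03  1.000e-03  0.000e+00]
[ 0.4164 -0.0693  0.3065] [-8.222e+00  5.000e-03 -5.738e+00 -1.000e-03  1.000e-03 -9.500e-02]
[ 0.4908 -0.0792  0.3065] [-8.044e+00  1.871e+00 -5.740e+00 -1.000e-03  1.000e-03 -9.500e-02]
```

servo_tool(targets=[0, -0.1, -0.2, -1.2, 0, 0, 0, 0, -0.3, -0.6, -2.4, 0, 0, 0, 0, -0.5, -1.0, -3.6, 0, 0, 0, 0, -0.7, -1.4, -4.8, 0, 0, 0, 0, -1.0, -1.6, -5.7, 0, 0, 0, 0, -2.2, -1.4, -5.74, 0, 0, -0.02, 0, -3.4, -1.1, -5.74, 0, 0, -0.04, 0, -4.6, -0.9, -5.74, 0, 0, -0.06])

```text
time_s: 9.1
tool_pos: [0.4138, 0.0783, 0.3069]
orientation: [0.0, 0.763, 0.646, 0.0]
force: [0.6, -0.1, -2.8]
finger_gap: 0.163
```

Run:
```python
from h import *
s=status.read_state();print(s['tool_pos'],s['force'],s['finger_gap'],tip_now())
E=np.array([.664,-.0245,.3235]);L=R.from_euler('z',-.132)
for o in [(-.075,-.03,0),(0,-.03,0)]:
    tip=E+L.apply(o);T=tcp_for_tip(tip,-.132);print(T.round(4),row(T,frame(-.132)))
```

```text
[0.41375061 0.0783225  0.30688144] [ 0.60011759 -0.09580515 -2.82868991] 0.16333870633025518 [0.58374861 0.09747755 0.32396987]
[ 0.4164 -0.0693  0.3065] [-3.629e+00  6.770e-01  1.000e-02  1.000e-03 -0.000e+00 -3.400e-02]
[ 0.4908 -0.0792  0.3065] [-3.565e+00  2.551e+00  1.100e-02  1.000e-03 -0.000e+00 -3.400e-02]
```

servo_tool(targets=[0, -1.2, 0.2, 0, 0, 0, -0.01, 0, -2.4, 0.4, 0, 0, 0, -0.02, 0, -3.6, 0.68, 0, 0, 0, -0.034, 0, -3.6, 0.68, 0, 0, 0, -0.034, 0, -3.6, 0.68, 0, 0, 0, -0.034])

```text
time_s: 9.72
tool_pos: [0.4167, -0.0658, 0.3067]
orientation: [-0.001, 0.752, 0.659, 0.0]
force: [-0.1, 0.2, -1.9]
finger_gap: 0.167
```

Run:
```python
from h import *
s=status.read_state();print(s['tool_pos'],s['force'],s['finger_gap'],s['qpos'].round(2),'tip',tip_now())
E=np.array([.664,-.0245,.3235]);L=R.from_euler('z',-.132)
for o in [(0,-.03,0)]:
    tip=E+L.apply(o);T=tcp_for_tip(tip,-.132);print(T.round(4),row(T,frame(-.132)))
out=[]
for n,c in(('top',(240,130,100,80)),('scene',(190,140,100,80))):
    t=get_image(n);save(t,n+'4')
    for q in('hook_tip','eye'):print(n,q,[(np.round(d['at'],4).tolist(),round(d['p'],2)) for d in place_of(t,q)[:1]])
    out.append(cv2.resize(t['pixels'][c[1]:c[1]+c[3],c[0]:c[0]+c[2]][:,:,::-1],None,fx=7,fy=7,interpolation=cv2.INTER_CUBIC)[:,:])
cv2.imwrite('pics/z4.png',cv2.resize(np.vstack(out),None,fx=.53,fy=.53,interpolation=cv2.INTER_AREA))
```

```text
[ 0.41667172 -0.06584426  0.30672399] [-0.1010541   0.24225101 -1.93195718] 0.1667264782339902 [-0.33  0.    0.45  1.69 -0.    1.45  1.56] tip [ 0.58595285 -0.04106442  0.3236977 ]
[ 0.4908 -0.0792  0.3065] [-8.500e-02  1.881e+00  5.000e-03 -0.000e+00 -1.000e-03 -1.000e-03]
top hook_tip [([0.5878, -0.0405, 0.3256], 0.84)]
top eye [([0.6661, -0.0243, 0.3223], 0.65)]
scene hook_tip [([0.6797, -0.0292, -0.0022], 0.71)]
scene eye [([0.6606, -0.0234, 0.3262], 0.66)]
```

View pics/z4.png

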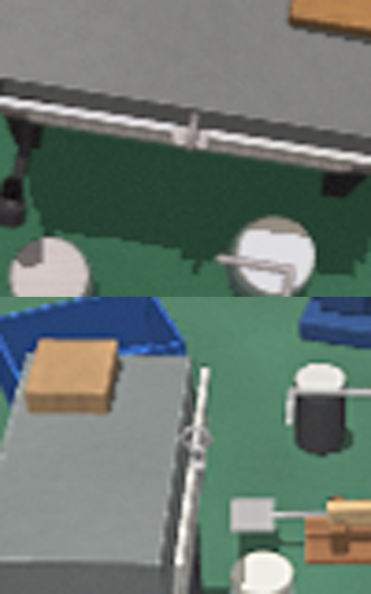

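The hook's tip shows at (217,258) in the top zoom and (289,425) in the scene zoom, clear in front of the flap. The prong is parallel to the flap. I'll go forward beside the eye.

servo_tool(targets=[0, -0.05, 0.6, 0, 0, 0, 0, 0, -0.08, 1.2, 0, 0, 0, 0, 0, -0.08, 1.7, 0, 0, 0, 0, 0, -0.08, 1.88, 0, 0, 0, 0, 0, -0.08, 1.88, 0, 0, 0, 0, 0, -0.08, 1.88, 0, 0, 0, 0])

```text
time_s: 10.78
tool_pos: [0.4903, -0.0794, 0.307]
orientation: [-0.0, 0.752, 0.659, -0.0]
force: [0.2, -0.3, -2.2]
finger_gap: 0.168
```

```bash
cat > look.py <<'E'
from h import *
import sys
tag=sys.argv[1]
s=status.read_state();print(s['time_s'],s['tool_pos'],s['force'].round(2),s['wrist_torque'].round(2),s['finger_gap'].__round__(3),s['qpos'].round(2),'tip',tip_now())
out=[]
for n,c in(('top',(250,130,80,60)),('scene',(205,150,80,60))):
    t=get_image(n);save(t,n+tag)
    for q in('hook_tip','eye'):print(n,q,[(np.round(d['at'],4).tolist(),round(d['p'],2)) for d in place_of(t,q)[:1]])
    print('proj tip',((proj(t,tip_now())+.5-c[:2])*9).round())
    out.append(cv2.resize(t['pixels'][c[1]:c[1]+c[3],c[0]:c[0]+c[2]][:,:,::-1],None,fx=9,fy=9,interpolation=cv2.INTER_CUBIC)[:,:])
    cv2.imwrite(f'pics/z{n}{tag}.png',out[-1])
E
python3 look.py 5
```

```text
10.775 [ 0.49026989 -0.07944014  0.30700153] [ 0.19 -0.34 -2.19] [-0.04 -0.06 -0.01] 0.168 [-0.28  0.18  0.49  1.52 -0.08  1.47  1.65] tip [ 0.65954744 -0.05461095  0.32393886]
top hook_tip [([0.6609, -0.0519, 0.3231], 0.44)]
top eye [([0.6675, -0.0261, 0.3214], 0.58)]
proj tip [487. 335.]
scene hook_tip [([0.6605, -0.0574, 0.3223], 0.56)]
scene eye [([0.6595, -0.0226, 0.327], 0.84)]
proj tip [354. 202.]
```

View pics/ztop5.png

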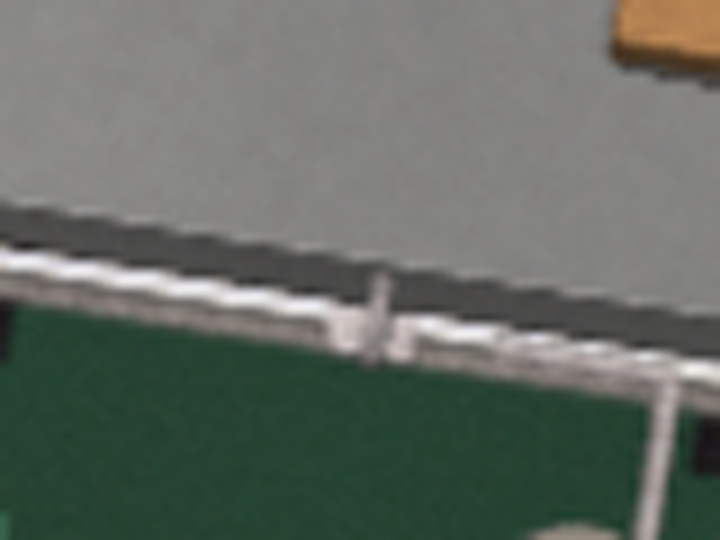

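View pics/zscene5.png

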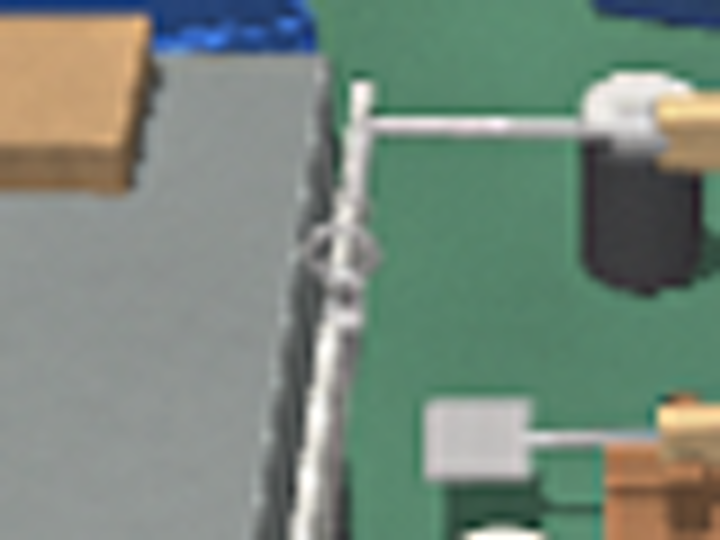

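Run:
```python
from h import *
t=get_image('top');s=get_image('scene')
c={'t':(250,130),'s':(205,150)}
z=lambda im,k,X:((proj(im,X)+.5-c[k])*9).round()
u=lambda k,x,y:(x/9+c[k][0]-.5,y/9+c[k][1]-.5)
T=tip_now();L=R.from_euler('z',-.132)
for y in(-.048,-.024,0,.03): X=T+L.apply([0,y,0]);print(y,z(t,'t',X),z(s,'s',X))
b=tri((t,u('t',667,377)),(s,u('s',362,122)));print('bend obs',b,'model',T+L.apply([0,-.048,0]))
e=tri((t,u('t',379,317)),(s,u('s',341,252)));print('eye',e)
d=L.inv().apply(e[0]-T);print('eye-tip locker',d,' eye-bend(obs)',L.inv().apply(e[0]-b[0])-[0,.048,0])
```

```text
-0.048 [668. 363.] [364. 122.]
-0.024 [577. 349.] [359. 161.]
0 [487. 334.] [353. 202.]
0.03 [374. 316.] [346. 254.]
bend obs (array([ 0.6523788 , -0.10266566,  0.32318044]), [np.float64(0.002157057305989222), np.float64(0.0021570573059891615)]) model [ 0.65376178 -0.10232649  0.32404771]
eye (array([ 0.66485104, -0.02641684,  0.32391277]), [np.float64(0.0009937366674299807), np.float64(0.0009937366674298493)])
eye-tip locker [ 0.00100179  0.02870882 -0.00013494]  eye-bend(obs) [0.0023281  0.02922707 0.00073233]
```

The prong bend is at (667,377) in the top zoom and (362,122) in the scene zoom. The ring centre is at (379,317) and (341,252). The prong lines up to about 1–2 mm and needs slightly more +x. I'll approach to just short of the ring and look again.

servo_tool(targets=[0, 0.2, 0.04, 0, 0, 0, 0, 0, 0.4, 0.04, 0, 0, 0, 0, 0, 0.55, 0.04, 0, 0, 0, 0, 0, 0.55, 0.04, 0, 0, 0, 0, 0, 0.55, 0.04, 0, 0, 0, 0])

```text
time_s: 11.8
tool_pos: [0.4954, -0.0582, 0.3069]
orientation: [0.0, 0.753, 0.659, -0.0]
force: [-0.0, -0.2, -1.3]
finger_gap: 0.166
```

```bash
python3 look.py 6
```

```text
11.8 [ 0.49539355 -0.05822048  0.30690797] [-0.01 -0.23 -1.29] [-0.01  0.02 -0.05] 0.166 [-0.31  0.18  0.48  1.51 -0.08  1.47  1.6 ] tip [ 0.66467215 -0.03342866  0.32388951]
top hook_tip [([0.6642, -0.0316, 0.3248], 0.5)]
top eye [([0.6676, -0.0235, 0.3209], 0.77)]
proj tip [407. 315.]
scene hook_tip [([0.6638, -0.0361, 0.3207], 0.85)]
scene eye [([0.7465, 0.0048, 0.0027], 0.73)]
proj tip [343. 240.]
```

View pics/ztop6.png

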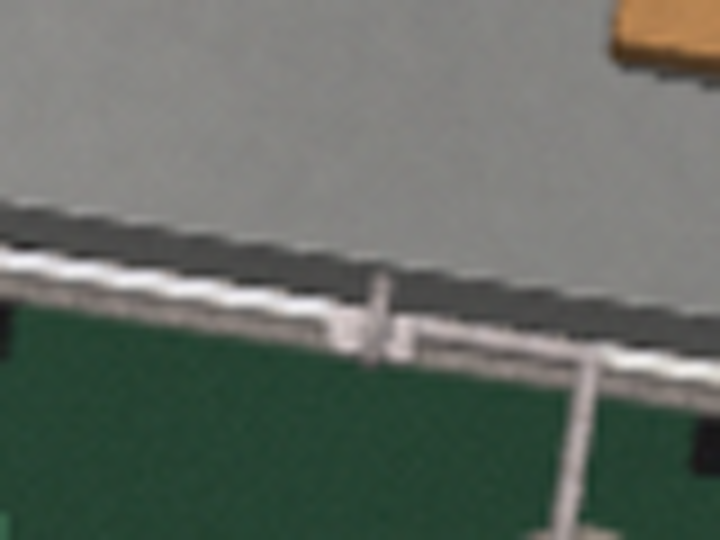

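View pics/zscene6.png

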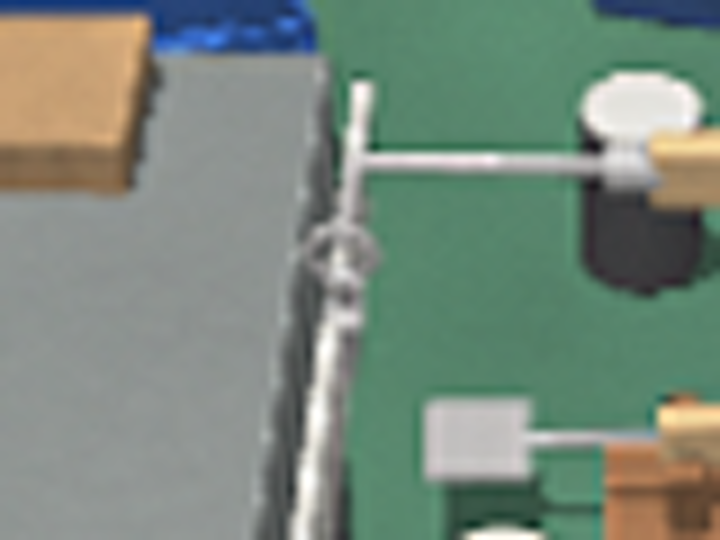

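The top zoom shows the prong line meeting the ring centre at about (379,320). The scene zoom shows the tip inside the ring outline at (341,240). I'll insert slowly.

servo_tool(targets=[0, 0.1, 0, 0, 0, 0, 0, 0, 0.2, 0, 0, 0, 0, 0, 0, 0.3, 0, 0, 0, 0, 0, 0, 0.3, 0, 0, 0, 0, 0])

```text
time_s: 12.6
tool_pos: [0.4971, -0.0454, 0.3068]
orientation: [-0.0, 0.752, 0.659, 0.0]
force: [-0.8, -0.2, -2.8]
finger_gap: 0.165
```

servo_tool(targets=[0, 0.15, 0, 0, 0, 0, 0, 0, 0.3, 0, 0, 0, 0, 0, 0, 0.45, 0, 0, 0, 0, 0, 0, 0.45, 0, 0, 0, 0, 0, 0, 0.45, 0, 0, 0, 0, 0])

```text
time_s: 13.22
tool_pos: [0.4994, -0.0285, 0.3069]
orientation: [0.0, 0.752, 0.659, -0.0]
force: [-0.0, -0.3, -3.0]
finger_gap: 0.164
```

```bash
python3 look.py 7
```

```text
13.225 [ 0.49939299 -0.02846158  0.30691459] [-0.   -0.33 -3.03] [ 0.01 -0.05  0.02] 0.164 [-0.35  0.18  0.45  1.51 -0.08  1.47  1.54] tip [ 0.66866915 -0.00366303  0.32391057]
top hook_tip [([0.6706, -0.0008, 0.3257], 0.45)]
top eye [([0.6653, -0.0251, 0.3228], 0.73)]
proj tip [294. 296.]
scene hook_tip [([0.6704, -0.0057, 0.3233], 0.78)]
scene eye [([0.6601, -0.0201, 0.3223], 0.73)]
proj tip [336. 294.]
```

View pics/ztop7.png

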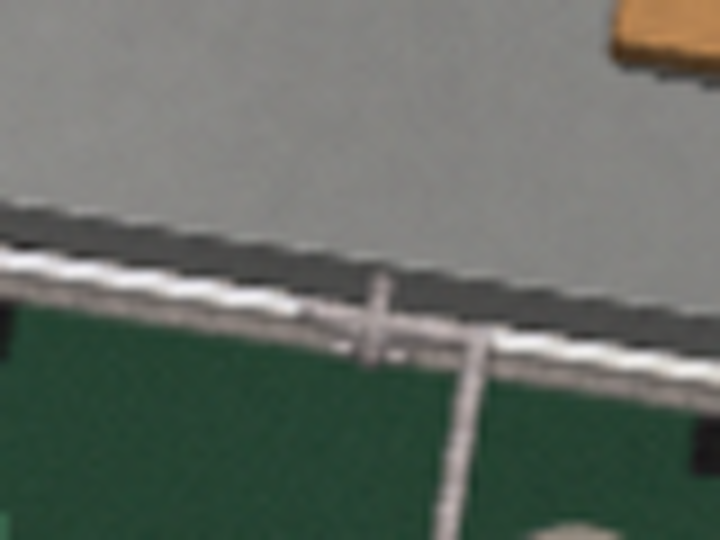

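View pics/zscene7.png

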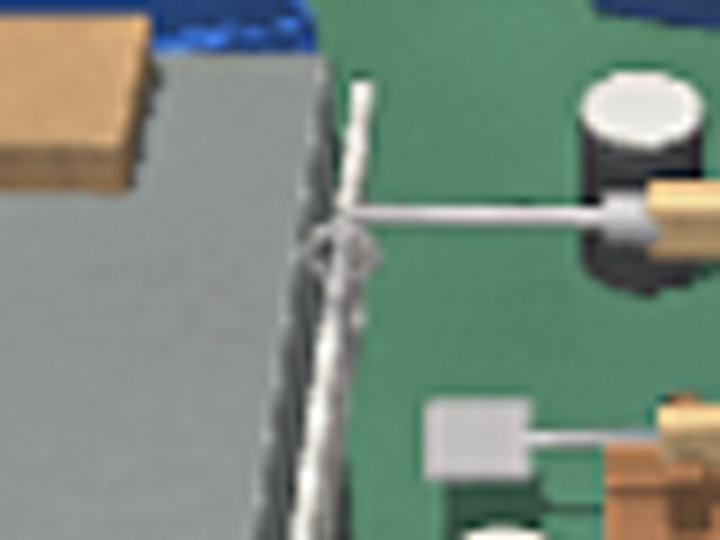

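The prong is now through the ring with no contact force: the tip is past it at (300,308) in the top zoom, with the ring at (379,318). Before drawing I'll fit the arm's kinematics so I can check joint room for a pull with the pole pitching up.

```bash
cat > kin.py <<'E'
from h import *
from scipy.optimize import least_squares
import itertools
D=[([-1.15269,.310905,.0140085,1.5115126,-.00439,1.31922756,-.02721],[.24405,.49289,.2313],[1.9e-5,.849624,.527389,0]),
([-.625,.37,.151,1.639,-.061,1.137,.888],[.48858,.2549,.15042],[-.001,.782,.624,0]),
([-.33,0,.45,1.69,0,1.45,1.56],[.41667,-.06584,.30672],[-.001,.752,.659,0]),
([-.28,.18,.49,1.52,-.08,1.47,1.65],[.49027,-.07944,.307],[0,.752,.659,0]),
([-.31,.18,.48,1.51,-.08,1.47,1.60],[.49539,-.05822,.30691],[0,.753,.659,0]),
([-.35,.18,.45,1.51,-.08,1.47,1.54],[.49939,-.02846,.30691],[0,.752,.659,0])]
def fk(q,p,sg):
    h,a,e,b,f,c,g,c1,c7=p
    T=np.eye(4)
    def rot(ax,an):
        M=np.eye(4);M[:3,:3]=R.from_euler(ax,an).as_matrix();return M
    def tr(x,z):
        M=np.eye(4);M[0,3]=x;M[2,3]=z;return M
    return rot('z',sg[0]*q[0]+c1)@tr(0,h)@rot('y',q[1])@rot('z',sg[1]*q[2])@tr(e,a)@rot('y',q[3])@tr(-e,0)@rot('z',sg[2]*q[4])@tr(0,b)@rot('y',q[5])@tr(f,c)@rot('z',sg[3]*q[6]+c7)
def res(p,sg):
    r=[]
    for q,x,o in D:
        T=fk(q,p,sg);r+=list(T[:3,3]-x);r+=list(.3*(R.from_matrix(T[:3,:3]).inv()*quatR(np.array(o))).as_rotvec())
    return np.array(r)
if __name__=='__main__':
    best=[]
    for sg in itertools.product([1,-1],repeat=4):
      for c1,c7 in itertools.product([0],[0,1.57,3.14,-1.57]):
        o=least_squares(res,[.33,.35,0,.35,0,.2,0,c1,c7],args=(sg,));best.append((o.cost,sg,o.x.round(4)))
    best.sort(key=lambda b:b[0])
    for b in best[:3]:print(b)
    r=res(best[0][2],best[0][1]).reshape(-1,6);print((r*1000).round(1))
E
python3 kin.py
```

```text
(np.float64(3.0004911479709857e-05), (-1, -1, -1, -1), array([-2.2240e-01,  4.6100e-01, -1.4000e-03,  4.1930e-01, -7.2000e-03,
       -1.1990e-01, -2.9820e-01, -2.8500e-02,  3.1113e+00]))
(np.float64(3.0004911479709925e-05), (-1, -1, -1, -1), array([-2.22400e-01,  4.61000e-01, -1.40000e-03,  4.19300e-01,
       -7.20000e-03, -1.19900e-01,  1.60799e+01, -2.85000e-02,
        3.11130e+00]))
(np.float64(3.0004911479710457e-05), (-1, -1, -1, -1), array([-2.22400e-01,  4.61000e-01, -1.40000e-03,  4.19300e-01,
       -7.20000e-03, -1.19900e-01, -3.71502e+01, -2.85000e-02,
        3.11130e+00]))
[[-0.   2.9 -0.2  0.   0.   0.5]
 [ 0.  -0.5 -0.1  0.3  0.1  0.4]
 [ 0.5  3.4  0.5  0.9  0.4  0.8]
 [ 0.9 -0.6 -2.4 -2.3  1.2  0.2]
 [-1.8 -2.6  1.6  0.5  1.  -2.2]
 [-1.8 -0.6  0.6 -0.2 -0.5  0.3]]
```

```bash
cat > plan.py <<'E'
from kin import *
lo=np.array([-2.7,-.3,-1.27,.12,-1.44,.2,-3.05]);hi=np.array([2.7,1.91,1.3,2.57,4.58,2.03,3.05])
H=np.array([.6825,-.0255,.205]);L=R.from_euler('z',-.132)
OFFR=np.array([.1645,.022,.017]) # point of prong at ring
def tcp(phi,pitch):
    P=H+L.apply([-.122*np.sin(phi),0,.122*np.cos(phi)])
    return P-(R.from_euler('z',-.132)*R.from_euler('y',-pitch)).apply(OFFR)
if __name__=='__main__':
  base=[-.2224,.461,-.0014,.4193,-.0072,-.1199,0,-.0285,3.1113]
  for c in(.27,.36):
    p=np.array(base);p[5]=c;p[0]=c-.1025;sg=(-1,)*4
    for k in(0,.4,.7,1.):
      q=np.array(status.read_state()['qpos']);worst=0
      for phi in np.linspace(.14,1.3,15):
        pi=max(0,k*(phi-.1));X=tcp(phi,pi);Rt=frame(-.132,pi)
        def f(z):
            T=fk(z,p,sg);return np.r_[(T[:3,3]-X)*10,(R.from_matrix(T[:3,:3]).inv()*Rt).as_rotvec()*3,(z-q)*.03]
        o=least_squares(f,np.clip(q,lo+.001,hi-.001),bounds=(lo,hi));q=o.x;worst=max(worst,abs(f(q)[:3]).max()/10)
      print(c,k,q.round(2),'err',round(worst,4),X.round(3))
E
python3 plan.py
```

```text
0.27 0 [-0.42 -0.    0.42  1.91  0.    1.24  1.43] err 0.0 [ 0.4   -0.01   0.221]
0.27 0.4 [-0.41 -0.1   0.36  2.28  0.23  0.49  1.21] err 0.0 [ 0.426 -0.014  0.147]
0.27 0.7 [-0.82  0.08  0.79  2.45  2.84  0.2  -1.43] err 0.0049 [ 0.467 -0.019  0.104]
0.27 1.0 [-0.67  0.5   0.69  2.51  3.12  0.95 -1.93] err 0.0065 [ 0.52  -0.026  0.078]
0.36 0 [-0.42 -0.    0.42  1.91  0.    1.24  1.43] err 0.0 [ 0.4   -0.01   0.221]
0.36 0.4 [-0.38 -0.19  0.29  2.38  0.3   0.49  1.12] err 0.0 [ 0.426 -0.014  0.147]
0.36 0.7 [-0.81  0.01  0.73  2.57  2.6   0.27 -1.21] err 0.0099 [ 0.467 -0.019  0.104]
0.36 1.0 [-1.23  1.11  1.11  2.57  3.11  0.95 -2.64] err 0.0393 [ 0.52  -0.026  0.078]
```

```bash
sed -i 's/OFFR=np.array(\[.1645,.022,.017\])/OFFR=np.array([.1645,.022,.0187])/' plan.py
cat > rows.py <<'E'
from plan import *
import sys
k=.45
s=status.read_state();print(s['time_s'],s['force'].round(2),s['wrist_torque'].round(2),s['qpos'].round(2),round(s['finger_gap'],3))
M=quatR(s['orientation']).as_matrix();pitch=np.arcsin(M[2,1])
P=s['tool_pos']+M[:,1]*OFFR[0]+M[:,0]*OFFR[1]-M[:,2]*OFFR[2]
l=L.inv().apply(P-H);print('pitch',pitch.round(3),'prong rel hinge',l.round(4),'phi',np.arctan2(-l[0],l[2]).round(3),'r',np.hypot(l[0],l[2]).round(4))
ph=np.arctan2(-l[0],l[2]); F=L.inv().apply(s['force']-[0,0,-2.4]);print('tang',(F@[-np.cos(ph),0,-np.sin(ph)]).round(2),'rad out',(F@[-np.sin(ph),0,np.cos(ph)]).round(2))
for phi in map(float,sys.argv[1:]):
    pi=max(0,k*(phi-.12));print(phi,row(tcp(phi,pi),frame(-.132,pi),s)[:6].round(2).tolist())
E
python3 rows.py .14 .20 .26 .33 .40
```

```text
13.525 [-0.21  0.2  -1.36] [-0.02 -0.02 -0.  ] [-0.35  0.18  0.45  1.51 -0.08  1.47  1.54] 0.164
pitch 0.0 prong rel hinge [-0.0166 -0.0052  0.1206] phi 0.137 r 0.1218
tang 0.09 rad out 1.06
0.14 [0.13, -0.0, 0.03, -0.01, -0.0, -0.0]
0.2 [0.13, -0.17, 0.17, -0.04, 0.0, -0.0]
0.26 [0.12, -0.33, 0.33, -0.06, 0.0, -0.0]
0.33 [0.12, -0.51, 0.52, -0.09, 0.0, -0.0]
0.4 [0.12, -0.68, 0.72, -0.13, 0.0, -0.0]
```

servo_tool(targets=[0, 0, -0.09, 0.08, -0.02, 0, 0, 0, 0, -0.17, 0.17, -0.04, 0, 0, 0, 0, -0.25, 0.25, -0.05, 0, 0, 0, 0, -0.33, 0.33, -0.06, 0, 0])

```text
time_s: 14.02
tool_pos: [0.4895, -0.0269, 0.2951]
orientation: [0.026, 0.752, 0.658, 0.024]
force: [6.4, 0.5, -1.8]
finger_gap: 0.164
```

```bash
python3 rows.py .26 .30 .34 .38 .42 .46 .50
```

```text
14.025 [ 6.35  0.52 -1.79] [-0.15 -1.47 -0.15] [-0.38  0.1   0.44  1.62 -0.04  1.35  1.5 ] 0.164
pitch 0.071 prong rel hinge [-0.0284 -0.005   0.1204] phi 0.232 r 0.1237
tang -6.2 rad out -0.83
0.26 [0.12, -0.08, 0.03, 0.01, -0.0, -0.0]
0.3 [0.12, -0.19, 0.12, -0.01, -0.0, -0.0]
0.34 [0.12, -0.3, 0.23, -0.03, -0.0, -0.0]
0.38 [0.12, -0.41, 0.34, -0.05, -0.0, -0.0]
0.42 [0.12, -0.51, 0.45, -0.06, -0.0, -0.0]
0.46 [0.12, -0.61, 0.57, -0.08, -0.0, -0.0]
0.5 [0.12, -0.71, 0.69, -0.1, -0.0, -0.0]
```

servo_tool(targets=[0, 0, -0.08, 0.05, 0, 0, 0, 0, 0, -0.19, 0.13, -0.01, 0, 0, 0, 0, -0.3, 0.23, -0.03, 0, 0, 0, 0, -0.41, 0.34, -0.05, 0, 0, 0, 0, -0.51, 0.45, -0.06, 0, 0, 0, 0, -0.61, 0.57, -0.08, 0, 0, 0, 0, -0.71, 0.69, -0.1, 0, 0])

```text
time_s: 14.9
tool_pos: [0.4636, -0.0233, 0.2669]
orientation: [0.064, 0.75, 0.656, 0.057]
force: [6.6, 0.1, -1.8]
finger_gap: 0.168
```

```bash
python3 rows.py .50 .54 .58 .62 .66 .70 .74 .78
```

```text
14.9 [ 6.62  0.09 -1.77] [-0.1  -1.32 -0.16] [-0.42 -0.03  0.41  1.83  0.04  1.17  1.42] 0.168
pitch 0.172 prong rel hinge [-0.0584 -0.0049  0.1086] phi 0.493 r 0.1234
tang -6.07 rad out -2.54
0.5 [0.12, -0.01, 0.03, 0.0, -0.0, -0.0]
0.54 [0.12, -0.11, 0.15, -0.02, -0.0, -0.0]
0.58 [0.12, -0.22, 0.27, -0.04, -0.0, -0.0]
0.62 [0.12, -0.32, 0.39, -0.05, -0.0, -0.0]
0.66 [0.11, -0.41, 0.52, -0.07, -0.0, -0.0]
0.7 [0.11, -0.5, 0.65, -0.09, -0.0, -0.0]
0.74 [0.11, -0.59, 0.79, -0.11, -0.0, -0.0]
0.78 [0.11, -0.68, 0.93, -0.12, -0.0, -0.0]
```

servo_tool(targets=[0, 0, -0.02, 0.05, 0, 0, 0, 0, 0, -0.11, 0.16, -0.02, 0, 0, 0, 0, -0.22, 0.28, -0.04, 0, 0, 0, 0, -0.32, 0.4, -0.05, 0, 0, 0, 0, -0.41, 0.53, -0.07, 0, 0, 0, 0, -0.5, 0.66, -0.09, 0, 0, 0, 0, -0.59, 0.79, -0.11, 0, 0, 0, 0, -0.68, 0.93, -0.12, 0, 0])

```text
time_s: 15.9
tool_pos: [0.4425, -0.0203, 0.2263]
orientation: [0.108, 0.745, 0.651, 0.096]
force: [3.8, -1.1, 3.8]
finger_gap: 0.162
```

```bash
python3 rows.py .78 .80 .82 .84 .86 .88 .90 .92 .94
```

```text
15.9 [ 3.85 -1.08  3.75] [-0.12 -1.38 -0.11] [-0.43 -0.14  0.36  2.05  0.13  0.94  1.31] 0.162
pitch 0.291 prong rel hinge [-0.0864 -0.0047  0.0865] phi 0.785 r 0.1223
tang -7.15 rad out 1.56
0.78 [0.11, 0.02, 0.02, -0.01, -0.0, -0.0]
0.8 [0.11, -0.03, 0.09, -0.02, -0.0, -0.0]
0.82 [0.11, -0.08, 0.16, -0.02, -0.0, -0.0]
0.84 [0.11, -0.12, 0.22, -0.03, -0.0, -0.0]
0.86 [0.11, -0.17, 0.29, -0.04, -0.0, -0.0]
0.88 [0.11, -0.22, 0.36, -0.05, -0.0, -0.0]
0.9 [0.11, -0.26, 0.43, -0.06, -0.0, -0.0]
0.92 [0.11, -0.3, 0.51, -0.07, -0.0, -0.0]
0.94 [0.11, -0.35, 0.58, -0.08, -0.0, -0.0]
```

servo_tool(targets=[0, 0, -0.03, 0.09, -0.01, 0, 0, 0, 0, -0.08, 0.16, -0.02, 0, 0, 0, 0, -0.12, 0.23, -0.03, 0, 0, 0, 0, -0.17, 0.3, -0.04, 0, 0])

```text
time_s: 16.4
tool_pos: [0.4376, -0.0197, 0.2116]
orientation: [0.121, 0.743, 0.65, 0.107]
force: [1.3, 0.2, 5.3]
finger_gap: 0.162
```

```bash
python3 rows.py .86 .88 .90 .92 .94 .96
python3 - <<'E'
from h import *
t=get_image('scene');save(t,'scene8');tt=get_image('top');save(tt,'top8')
a=cv2.resize(t['pixels'][140:260,180:340][:,:,::-1],None,fx=4,fy=4,interpolation=cv2.INTER_CUBIC)
cv2.imwrite('pics/z8.png',a)
for im in(t,tt):print([(np.round(d['at'],4).tolist(),round(d['p'],2)) for q in('hook_tip','eye') for d in place_of(im,q)[:1]])
print(tip_now())
E
```

```text
16.4 [1.32 0.18 5.32] [-0.05 -1.29 -0.11] [-0.43 -0.16  0.35  2.11  0.16  0.86  1.28] 0.162
pitch 0.325 prong rel hinge [-0.0937 -0.0047  0.0769] phi 0.883 r 0.1212
tang -6.78 rad out 3.91
0.86 [0.11, 0.05, -0.02, -0.01, -0.0, -0.0]
0.88 [0.11, 0.01, 0.05, -0.02, -0.0, -0.0]
0.9 [0.11, -0.04, 0.12, -0.03, -0.0, -0.0]
0.92 [0.11, -0.08, 0.19, -0.04, -0.0, -0.0]
0.94 [0.11, -0.13, 0.26, -0.04, -0.0, -0.0]
0.96 [0.11, -0.17, 0.33, -0.05, -0.0, -0.0]
[([0.592, 0.0035, 0.2808], 0.59), ([0.5859, -0.0122, 0.2876], 0.84)]
[([0.5954, 0.0067, 0.2845], 0.55), ([0.5914, -0.0178, 0.2793], 0.63)]
[0.5920894  0.00693831 0.27880732]
```

View pics/z8.png

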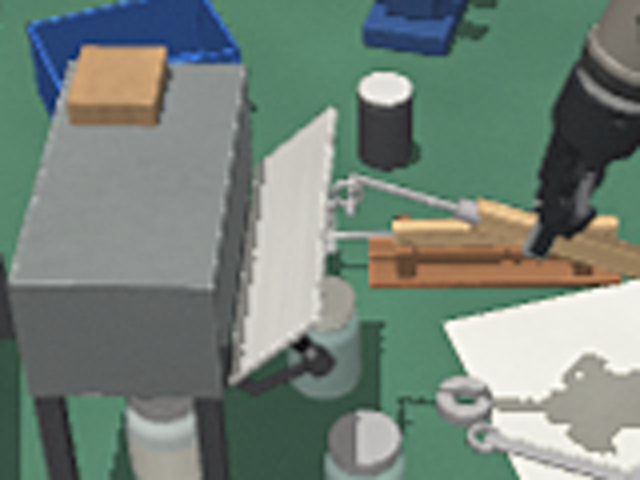

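The zoomed scene shows the flap well opened, the prong still in the eye at about (350,185), and the flap's lower corner at (315,320) nearing the buffer foot at (315,355). I'll go on in finer steps and watch the force.

servo_tool(targets=[0, 0, -0.05, 0.09, -0.03, 0, 0, 0, 0, -0.1, 0.16, -0.04, 0, 0, 0, 0, -0.15, 0.23, -0.04, 0, 0, 0, 0, -0.19, 0.3, -0.05, 0, 0])

```text
time_s: 17.2
tool_pos: [0.4329, -0.0192, 0.1964]
orientation: [0.139, 0.74, 0.647, 0.122]
force: [0.4, -0.7, 3.8]
finger_gap: 0.166
```

```bash
python3 rows.py .96 .98 1.0 1.02 1.04 1.06
```

```text
17.2 [ 0.39 -0.71  3.78] [ 0.02 -1.17 -0.06] [-0.42 -0.18  0.32  2.19  0.2   0.78  1.23] 0.166
pitch 0.371 prong rel hinge [-0.1017 -0.0048  0.0685] phi 0.978 r 0.1226
tang -5.39 rad out 3.05
0.96 [0.12, 0.06, 0.01, -0.01, 0.0, -0.0]
0.98 [0.12, 0.01, 0.08, -0.02, 0.0, -0.0]
1.0 [0.12, -0.03, 0.15, -0.02, 0.0, -0.0]
1.02 [0.12, -0.08, 0.23, -0.03, 0.0, -0.0]
1.04 [0.12, -0.12, 0.3, -0.04, 0.0, -0.0]
1.06 [0.12, -0.16, 0.38, -0.05, 0.0, -0.0]
```

servo_tool(targets=[0, 0, -0.05, 0.07, -0.01, 0, 0, 0, 0, -0.1, 0.14, -0.02, 0, 0, 0, 0, -0.15, 0.21, -0.03, 0, 0])

```text
time_s: 17.58
tool_pos: [0.43, -0.019, 0.1859]
orientation: [0.15, 0.737, 0.646, 0.131]
force: [3.3, -0.3, 2.4]
finger_gap: 0.162
```

```bash
python3 rows.py 1.04 1.06 1.08 1.1
```

```text
17.575 [ 3.34 -0.26  2.4 ] [-0.03 -1.11 -0.07] [-0.41 -0.2   0.31  2.24  0.23  0.71  1.19] 0.162
pitch 0.401 prong rel hinge [-0.1069 -0.0048  0.0623] phi 1.043 r 0.1238
tang -5.83 rad out -0.47
1.04 [0.12, 0.04, 0.08, -0.01, 0.0, -0.0]
1.06 [0.12, -0.0, 0.16, -0.02, 0.0, -0.0]
1.08 [0.12, -0.04, 0.23, -0.03, 0.0, -0.0]
1.1 [0.12, -0.09, 0.31, -0.04, 0.0, -0.0]
```

servo_tool(targets=[0, 0, -0.04, 0.08, -0.01, 0, 0, 0, 0, -0.08, 0.15, -0.02, 0, 0, 0, 0, -0.08, 0.15, -0.02, 0, 0])

```text
time_s: 17.95
tool_pos: [0.43, -0.0188, 0.1797]
orientation: [0.157, 0.736, 0.644, 0.138]
force: [4.3, 0.1, 2.6]
finger_gap: 0.166
```

```bash
python3 rows.py 1.1
```

```text
17.95 [4.32 0.13 2.64] [ 0.03 -1.2  -0.03] [-0.41 -0.2   0.3   2.27  0.25  0.67  1.17] 0.166
pitch 0.422 prong rel hinge [-0.1088 -0.0047  0.0591] phi 1.073 r 0.1238
tang -6.47 rad out -1.34
1.1 [0.12, -0.03, 0.16, -0.02, -0.0, -0.0]
```

servo_tool(targets=[0, 0, -0.04, 0.08, -0.01, 0, 0, 0, 0, -0.08, 0.15, -0.02, 0, 0, 0, 0, -0.08, 0.15, -0.02, 0, 0])

```text
time_s: 18.32
tool_pos: [0.4309, -0.0187, 0.1741]
orientation: [0.166, 0.734, 0.642, 0.146]
force: [6.1, 0.0, 4.4]
finger_gap: 0.166
```

```bash
python3 rows.py 1.1;python3 - <<'E'
from h import *
t=get_image('scene');save(t,'scene9');tt=get_image('top');save(tt,'top9')
a=cv2.resize(t['pixels'][165:255,210:310][:,:,::-1],None,fx=6,fy=6,interpolation=cv2.INTER_CUBIC)
cv2.imwrite('pics/z9.png',a)
E
```

```text
18.325 [6.06 0.04 4.36] [-0.05 -1.64 -0.13] [-0.4  -0.2   0.29  2.29  0.27  0.63  1.14] 0.166
pitch 0.445 prong rel hinge [-0.1099 -0.0046  0.0568] phi 1.094 r 0.1237
tang -8.76 rad out -2.22
1.1 [0.11, 0.01, 0.03, 0.0, -0.0, -0.0]
```

View pics/z9.png

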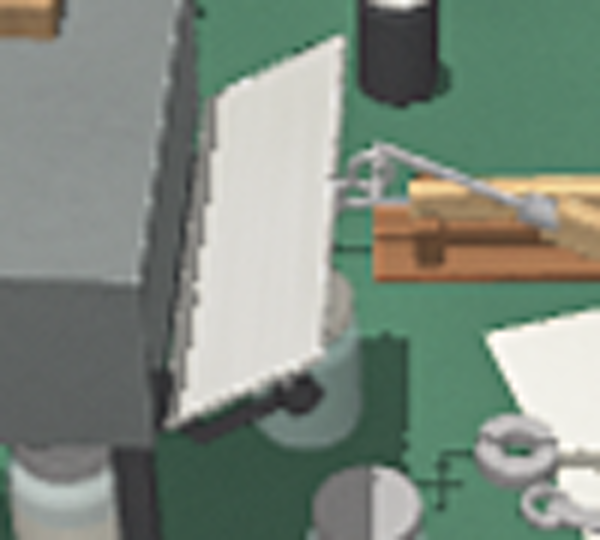

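The zoom shows the flap at the buffer foot around (300,385), with the hook through the eye at (375,170). The force is rising (6.5 to 8.8 N tangential), so contact is beginning. From here I'll take ~1.5 mm steps with constant pitch.

servo_tool(targets=[0, 0, -0.028, 0.03, 0, 0, 0, 0, 0, -0.028, 0.03, 0, 0, 0])

```text
time_s: 18.68
tool_pos: [0.4312, -0.0186, 0.1732]
orientation: [0.166, 0.734, 0.642, 0.147]
force: [7.4, -0.3, 5.1]
finger_gap: 0.166
```

```bash
python3 rows.py
```

```text
18.675 [ 7.43 -0.3   5.13] [-0.07 -1.93 -0.1 ] [-0.4  -0.2   0.29  2.3   0.27  0.62  1.14] 0.166
pitch 0.447 prong rel hinge [-0.1098 -0.0045  0.0562] phi 1.097 r 0.1233
tang -10.08 rad out -3.16
```

servo_tool(targets=[0, 0, -0.028, 0.03, 0, 0, 0, 0, 0, -0.028, 0.03, 0, 0, 0])

```text
time_s: 18.92
tool_pos: [0.4311, -0.0185, 0.1721]
orientation: [0.166, 0.734, 0.642, 0.147]
force: [5.4, -0.3, 6.2]
finger_gap: 0.169
```

```bash
python3 rows.py
```

```text
18.925 [ 5.42 -0.27  6.22] [-0.11 -2.05 -0.17] [-0.4  -0.2   0.29  2.3   0.28  0.62  1.14] 0.169
pitch 0.448 prong rel hinge [-0.1099 -0.0045  0.0552] phi 1.105 r 0.123
tang -10.13 rad out -0.96
```

servo_tool(targets=[0, 0, -0.035, 0.03, 0, 0, 0, 0, 0, -0.035, 0.03, 0, 0, 0, 0, 0, -0.035, 0.03, 0, 0, 0])

```text
time_s: 19.3
tool_pos: [0.4309, -0.0184, 0.1709]
orientation: [0.167, 0.734, 0.642, 0.148]
force: [5.7, -0.8, 8.0]
finger_gap: 0.163
```

```bash
python3 rows.py
```

```text
19.3 [ 5.68 -0.77  8.03] [-0.05 -2.23 -0.16] [-0.4  -0.2   0.29  2.3   0.28  0.61  1.14] 0.163
pitch 0.449 prong rel hinge [-0.1103 -0.0044  0.0542] phi 1.114 r 0.1229
tang -11.89 rad out -0.54
```

servo_tool(targets=[0, 0, -0.035, 0.03, 0, 0, 0, 0, 0, -0.035, 0.03, 0, 0, 0, 0, 0, -0.035, 0.03, 0, 0, 0])

```text
time_s: 19.68
tool_pos: [0.4308, -0.0182, 0.1698]
orientation: [0.167, 0.734, 0.642, 0.148]
force: [5.7, -0.9, 7.6]
finger_gap: 0.165
```

```bash
python3 rows.py
```

```text
19.675 [ 5.74 -0.91  7.56] [-0.15 -2.42 -0.17] [-0.4  -0.2   0.29  2.31  0.28  0.61  1.14] 0.165
pitch 0.451 prong rel hinge [-0.1106 -0.0043  0.0533] phi 1.122 r 0.1227
tang -11.5 rad out -0.91
```

servo_tool(targets=[0, 0, -0.035, 0.03, 0, 0, 0, 0, 0, -0.035, 0.03, 0, 0, 0, 0, 0, -0.035, 0.03, 0, 0, 0])

```text
time_s: 20.05
tool_pos: [0.4306, -0.0181, 0.1685]
orientation: [0.167, 0.734, 0.642, 0.149]
force: [7.1, -1.2, 7.7]
finger_gap: 0.163
```

```bash
python3 rows.py;python3 - <<'E'
from h import *
t=get_image('scene');save(t,'scene10');tt=get_image('top');save(tt,'top10')
a=cv2.resize(t['pixels'][165:255,210:310][:,:,::-1],None,fx=6,fy=6,interpolation=cv2.INTER_CUBIC)
cv2.imwrite('pics/z10.png',a)
for im in(t,tt):print([(np.round(d['at'],4).tolist(),round(d['p'],2)) for q in('hook_tip','eye') for d in place_of(im,q)[:1]])
print(tip_now())
E
```

```text
20.05 [ 7.14 -1.17  7.7 ] [-0.14 -2.58 -0.3 ] [-0.4  -0.2   0.29  2.31  0.28  0.6   1.13] 0.163
pitch 0.452 prong rel hinge [-0.1109 -0.0043  0.0523] phi 1.13 r 0.1226
tang -12.22 rad out -2.23
[([0.5741, 0.0061, 0.2573], 0.84), ([0.5707, -0.0099, 0.2601], 0.58)]
[([0.5736, 0.0125, 0.2608], 0.54), ([0.5722, -0.0143, 0.257], 0.72)]
[0.5760728  0.00955741 0.25587151]
```

View pics/z10.png

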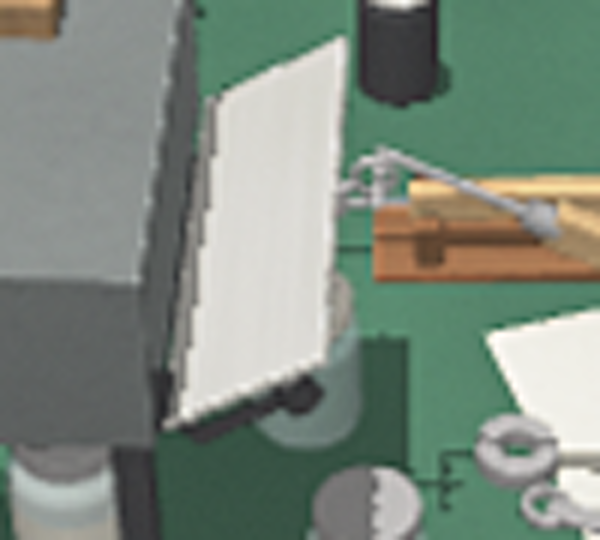

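servo_tool(targets=[0, 0, -0.035, 0.03, 0, 0, 0, 0, 0, -0.035, 0.03, 0, 0, 0, 0, 0, -0.035, 0.03, 0, 0, 0])

```text
time_s: 20.72
tool_pos: [0.4304, -0.018, 0.1674]
orientation: [0.168, 0.734, 0.641, 0.149]
force: [7.1, -2.4, 9.2]
finger_gap: 0.165
```

```bash
python3 rows.py
```

```text
20.725 [ 7.14 -2.43  9.15] [-0.13 -2.77 -0.29] [-0.4  -0.2   0.28  2.31  0.28  0.59  1.13] 0.165
pitch 0.453 prong rel hinge [-0.1112 -0.0042  0.0513] phi 1.138 r 0.1224
tang -13.59 rad out -1.87
```

servo_tool(targets=[0, 0, -0.03, 0.025, 0, 0, 0, 0, 0, -0.03, 0.025, 0, 0, 0, 0, 0, -0.03, 0.025, 0, 0, 0])

```text
time_s: 21.1
tool_pos: [0.4303, -0.0179, 0.1664]
orientation: [0.168, 0.733, 0.641, 0.15]
force: [7.6, -1.0, 9.1]
finger_gap: 0.166
```

```bash
python3 rows.py
```

```text
21.1 [ 7.63 -1.03  9.11] [-0.08 -2.9  -0.32] [-0.4  -0.2   0.28  2.32  0.28  0.59  1.13] 0.166
pitch 0.455 prong rel hinge [-0.1114 -0.0041  0.0506] phi 1.145 r 0.1223
tang -13.66 rad out -2.25
```

Run:
```python
from h import *
t=get_image('scene');save(t,'scene11');tt=get_image('top');save(tt,'top11')
a=cv2.resize(t['pixels'][165:255,210:310][:,:,::-1],None,fx=6,fy=6,interpolation=cv2.INTER_CUBIC)
cv2.imwrite('pics/z11.png',a)
H=np.array([.6825,-.0255,.205]);L=R.from_euler('z',-.132)
# predicted px of flap outer corners/eye vs theta
for th in(.99,1.0,1.01,1.05,1.07):
    f=lambda r,y:H+L.apply([-(r*np.sin(th)+.005*np.cos(th)),y,r*np.cos(th)-.005*np.sin(th)])
    print(th,[ (proj(t,f(r,y))).round(2).tolist()+(proj(tt,f(r,y))).round(2).tolist() for r,y in((.1,.12),(.1,-.12),(.122,0))])
import cv2
for cam,box in(('scene',(176,190,258,268)),('scene',(176,225,255,268)),('top',(172,186,240,285)),('top',(172,186,300,350))):
    y0,y1,x0,x1=box
    g=[cv2.cvtColor(cv2.imread(f'pics/{cam}{i}.png'),cv2.COLOR_BGR2GRAY).astype(np.float32)[y0:y1,x0:x1] for i in(8,9,10,11)]
    print(cam,box,[np.round(cv2.phaseCorrelate(g[i],g[i+1]),2) if False else tuple(np.round(cv2.phaseCorrelate(g[i],g[i+1])[0],2)) for i in range(3)])
    # edge-sum measure
    print([round(float(x.mean()),2) for x in g])
```

```text
0.99 [[263.39, 221.02, 237.56, 188.03], [266.64, 172.67, 332.38, 203.17], [270.81, 192.49, 283.97, 202.45]]
1.0 [[263.56, 221.23, 237.55, 188.27], [266.79, 172.87, 332.3, 203.4], [271.0, 192.74, 283.92, 202.73]]
1.01 [[263.73, 221.44, 237.54, 188.5], [266.93, 173.08, 332.23, 203.62], [271.2, 193.0, 283.87, 203.01]]
1.05 [[264.38, 222.3, 237.53, 189.4], [267.5, 173.91, 331.93, 204.47], [271.94, 194.04, 283.68, 204.08]]
1.07 [[264.69, 222.74, 237.53, 189.82], [267.76, 174.33, 331.79, 204.88], [272.28, 194.56, 283.59, 204.59]]
scene (176, 190, 258, 268) [(np.float64(2.2), np.float64(-0.2)), (np.float64(0.43), np.float64(0.04)), (np.float64(-0.08), np.float64(0.92))]
[159.51, 200.89, 206.16, 208.5]
scene (176, 225, 255, 268) [(np.float64(1.3), np.float64(0.96)), (np.float64(1.26), np.float64(0.13)), (np.float64(0.51), np.float64(0.15))]
[166.14, 198.44, 203.04, 204.27]
top (172, 186, 240, 285) [(np.float64(-5.14), np.float64(6.81)), (np.float64(-0.45), np.float64(0.21)), (np.float64(0.82), np.float64(0.78))]
[169.71, 184.41, 185.98, 186.64]
top (172, 186, 300, 350) [(np.float64(-0.27), np.float64(1.11)), (np.float64(-0.0), np.float64(0.51)), (np.float64(-0.1), np.float64(0.44))]
[134.06, 138.14, 138.78, 139.13]
```

View pics/z11.png

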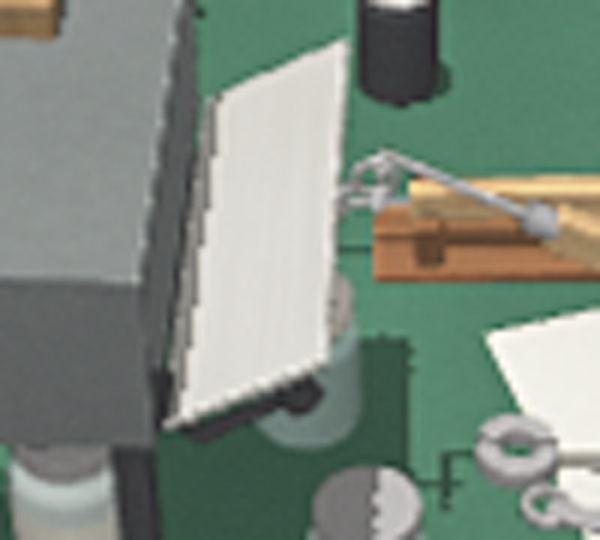

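servo_tool(targets=[0, 0, -0.035, 0.03, 0, 0, 0, 0, 0, -0.035, 0.03, 0, 0, 0, 0, 0, -0.035, 0.03, 0, 0, 0])

```text
time_s: 21.58
tool_pos: [0.4305, -0.0177, 0.1655]
orientation: [0.169, 0.733, 0.641, 0.151]
force: [7.8, -1.7, 9.5]
finger_gap: 0.164
```

```bash
cat > fl.py <<'E'
from plan import *
import sys
n=int(sys.argv[1])
for c in('scene','top'): save(get_image(c),c+str(n))
for cam,box in(('scene',(176,190,258,268)),('scene',(176,225,255,268)),('top',(172,186,240,285)),('top',(172,186,300,350))):
    y0,y1,x0,x1=box
    print([round(float(cv2.cvtColor(cv2.imread(f'pics/{cam}{i}.png'),cv2.COLOR_BGR2GRAY)[y0:y1,x0:x1].mean()),2) for i in range(8,n+1)])
E
python3 rows.py; python3 fl.py 12
```

```text
21.575 [ 7.76 -1.68  9.49] [-0.22 -3.2  -0.37] [-0.4  -0.2   0.28  2.32  0.28  0.58  1.13] 0.164
pitch 0.457 prong rel hinge [-0.1114 -0.004   0.0499] phi 1.149 r 0.1221
tang -14.08 rad out -2.36
[159.51, 200.89, 206.16, 208.5, 209.04]
[166.14, 198.44, 203.04, 204.27, 204.73]
[169.71, 184.41, 185.98, 186.64, 186.79]
[134.06, 138.14, 138.78, 139.13, 139.26]
```

servo_tool(targets=[0, 0, -0.035, 0.03, 0, 0, 0, 0, 0, -0.035, 0.03, 0, 0, 0, 0, 0, -0.035, 0.03, 0, 0, 0])

```text
time_s: 22.05
tool_pos: [0.4308, -0.0175, 0.1647]
orientation: [0.169, 0.733, 0.641, 0.152]
force: [8.1, -1.9, 10.7]
finger_gap: 0.165
```

```bash
python3 rows.py; python3 fl.py 13
```

```text
22.05 [ 8.11 -1.87 10.7 ] [-0.19 -3.48 -0.38] [-0.4  -0.2   0.28  2.32  0.29  0.58  1.13] 0.165
pitch 0.459 prong rel hinge [-0.1114 -0.0039  0.0495] phi 1.153 r 0.1219
tang -15.33 rad out -2.26
[159.51, 200.89, 206.16, 208.5, 209.04, 208.89]
[166.14, 198.44, 203.04, 204.27, 204.73, 204.84]
[169.71, 184.41, 185.98, 186.64, 186.79, 186.8]
[134.06, 138.14, 138.78, 139.13, 139.26, 139.19]
```

Between frames 12 and 13 the flap no longer moves while the force climbs to about 15 N, so the buffer is solid and fully in. I'll ease off now, back to slack in the ring.

servo_tool(targets=[0, 0, 0.05, -0.04, 0, 0, 0, 0, 0, 0.1, -0.075, 0, 0, 0, 0, 0, 0.15, -0.115, 0, 0, 0, 0, 0, 0.15, -0.115, 0, 0, 0])

```text
time_s: 22.65
tool_pos: [0.4294, -0.0183, 0.1675]
orientation: [0.166, 0.734, 0.642, 0.147]
force: [5.2, -0.3, 6.6]
finger_gap: 0.166
```

```bash
python3 rows.py; python3 fl.py 14
```

```text
22.65 [ 5.19 -0.3   6.61] [-0.08 -2.11 -0.17] [-0.4  -0.2   0.29  2.31  0.28  0.6   1.14] 0.166
pitch 0.448 prong rel hinge [-0.1116 -0.0045  0.0507] phi 1.145 r 0.1226
tang -10.35 rad out -1.0
[159.51, 200.89, 206.16, 208.5, 209.04, 208.89, 208.81]
[166.14, 198.44, 203.04, 204.27, 204.73, 204.84, 204.77]
[169.71, 184.41, 185.98, 186.64, 186.79, 186.8, 186.7]
[134.06, 138.14, 138.78, 139.13, 139.26, 139.19, 139.19]
```

servo_tool(targets=[0, 0, 0.07, -0.05, 0, 0, 0, 0, 0, 0.13, -0.1, 0, 0, 0, 0, 0, 0.2, -0.15, 0, 0, 0, 0, 0, 0.2, -0.15, 0, 0, 0])

```text
time_s: 23.25
tool_pos: [0.4286, -0.0194, 0.1715]
orientation: [0.163, 0.735, 0.643, 0.141]
force: [0.0, 0.2, -0.1]
finger_gap: 0.168
```

```bash
python3 rows.py
```

```text
23.25 [ 0.03  0.21 -0.13] [ 0.13  0.08 -0.02] [-0.4  -0.2   0.29  2.29  0.27  0.63  1.15] 0.168
pitch 0.435 prong rel hinge [-0.1112 -0.0054  0.0527] phi 1.128 r 0.123
tang -2.05 rad out 0.97
```

servo_tool(targets=[0, 0, 0.03, -0.025, 0, 0, 0, 0, 0, 0.06, -0.045, 0, 0, 0, 0, 0, 0.06, -0.045, 0, 0, 0])

```text
time_s: 23.62
tool_pos: [0.4313, -0.0195, 0.1753]
orientation: [0.164, 0.735, 0.643, 0.143]
force: [0.6, 0.5, -2.5]
finger_gap: 0.16
```

```bash
python3 rows.py; python3 fl.py 15
python3 - <<'E'
from h import *
a=cv2.resize(cv2.imread('pics/scene15.png')[180:205,255:305],None,fx=15,fy=15,interpolation=cv2.INTER_CUBIC)
b=cv2.resize(cv2.imread('pics/top15.png')[185:220,255:305],None,fx=15,fy=15,interpolation=cv2.INTER_CUBIC)
cv2.imwrite('pics/z15s.png',a);cv2.imwrite('pics/z15t.png',b)
E
```

```text
23.625 [ 0.64  0.52 -2.52] [ 0.07  0.65 -0.01] [-0.4  -0.2   0.29  2.28  0.27  0.64  1.15] 0.16
pitch 0.438 prong rel hinge [-0.1087 -0.0052  0.057 ] phi 1.088 r 0.1227
tang -0.16 rad out -0.56
[159.51, 200.89, 206.16, 208.5, 209.04, 208.89, 208.81, 208.86]
[166.14, 198.44, 203.04, 204.27, 204.73, 204.84, 204.77, 204.63]
[169.71, 184.41, 185.98, 186.64, 186.79, 186.8, 186.7, 186.77]
[134.06, 138.14, 138.78, 139.13, 139.26, 139.19, 139.19, 139.27]
```

View pics/z15s.png

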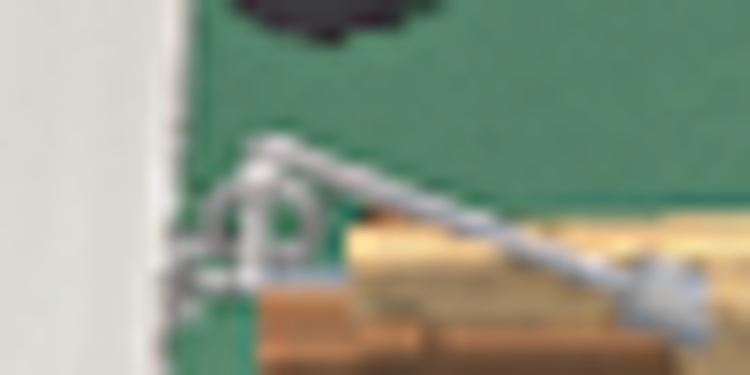

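View pics/z15t.png

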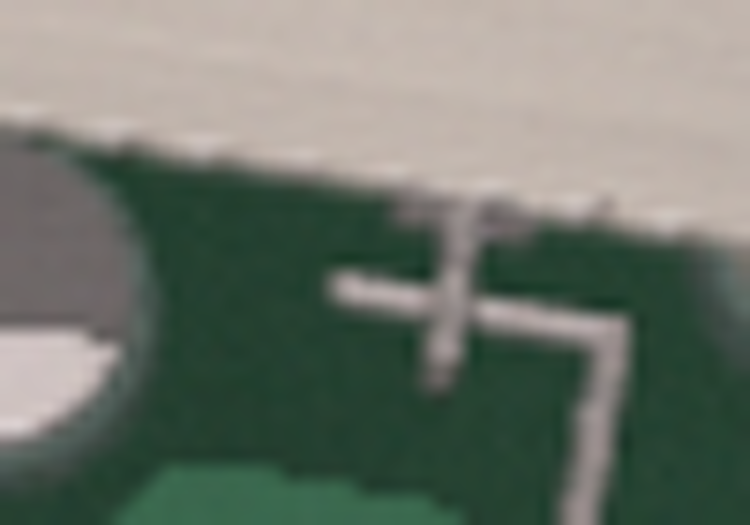

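The top zoom shows the prong crossing the ring at its middle, (450,302). In the scene zoom it also passes through the ring centre at about (260,220). The flap hasn't moved on release. I'll draw the prong out along -y.

servo_tool(targets=[0, -0.1, 0, 0, 0, 0, 0, 0, -0.2, 0, 0, 0, 0, 0, 0, -0.3, 0, 0, 0, 0, 0, 0, -0.4, 0, 0, 0, 0, 0])

```text
time_s: 24.22
tool_pos: [0.4301, -0.0355, 0.1762]
orientation: [0.164, 0.734, 0.643, 0.144]
force: [-0.0, 0.1, -2.7]
finger_gap: 0.168
```

servo_tool(targets=[0, -0.1, 0, 0, 0, 0, 0, 0, -0.25, 0, 0, 0, 0, 0, 0, -0.4, 0, 0, 0, 0, 0, 0, -0.6, 0, 0, 0, 0, 0, 0, -0.8, 0, 0, 0, 0, 0, 0, -0.8, 0, 0, 0, 0, 0])

```text
time_s: 24.98
tool_pos: [0.4258, -0.0676, 0.1762]
orientation: [0.164, 0.735, 0.642, 0.144]
force: [1.0, 0.0, -2.3]
finger_gap: 0.169
```

```bash
python3 rows.py; python3 fl.py 16
python3 - <<'E'
from h import *
b=cv2.resize(cv2.imread('pics/top16.png')[180:225,245:325],None,fx=9,fy=9,interpolation=cv2.INTER_CUBIC)
cv2.imwrite('pics/z16t.png',b)
E
```

```text
24.975 [ 0.99  0.04 -2.27] [0.12 0.55 0.05] [-0.38 -0.23  0.42  2.29  0.22  0.63  1.34] 0.169
pitch 0.44 prong rel hinge [-0.108  -0.0539  0.0582] phi 1.076 r 0.1227
tang -0.58 rad out -0.8
[159.51, 200.89, 206.16, 208.5, 209.04, 208.89, 208.81, 208.86, 208.43]
[166.14, 198.44, 203.04, 204.27, 204.73, 204.84, 204.77, 204.63, 204.2]
[169.71, 184.41, 185.98, 186.64, 186.79, 186.8, 186.7, 186.77, 186.22]
[134.06, 138.14, 138.78, 139.13, 139.26, 139.19, 139.19, 139.27, 138.86]
```

View pics/z16t.png

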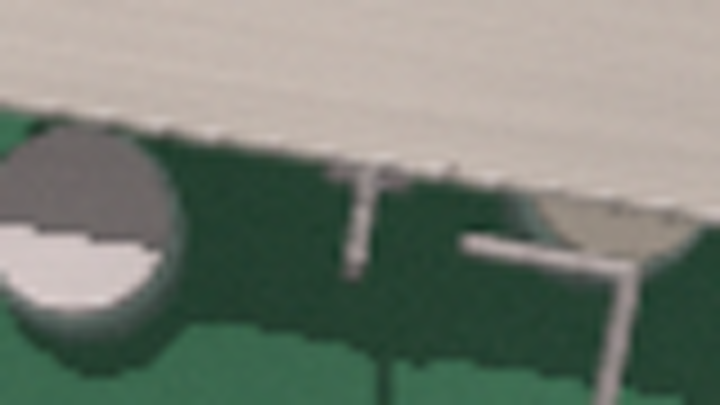

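The top zoom shows the tip at (465,243) clear of the ring at (365,225), and the flap stays down. Next I'll raise, level and carry back.

Run:
```python
from h import *
for X,y,p in[((.42,-.07,.25),-.132,.44),((.425,-.06,.31),-.132,.2),((.43,-.05,.33),-.132,0)]: print(row(X,frame(y,p)))
```

```text
[-9.700e-02  6.630e-01 -1.727e+00  0.000e+00  0.000e+00 -1.000e-03]
[ 1.670e-01  1.384e+00 -3.045e+00  2.400e-01  0.000e+00 -1.000e-03]
[ 4.320e-01  1.679e+00 -3.459e+00  4.400e-01 -0.000e+00 -1.000e-03]
```

servo_tool(targets=[0, -0.05, 0.3, -0.8, 0, 0, 0, 0, -0.1, 0.66, -1.7, 0, 0, 0, 0, 0.03, 1.0, -2.4, 0.12, 0, 0, 0, 0.17, 1.38, -3.05, 0.24, 0, 0, 0, 0.3, 1.55, -3.3, 0.35, 0, 0, 0, 0.43, 1.68, -3.46, 0.44, 0, 0, 0, 0.43, 1.68, -3.46, 0.44, 0, 0])

```text
time_s: 25.95
tool_pos: [0.4321, -0.0494, 0.3296]
orientation: [0.001, 0.752, 0.659, -0.0]
force: [-0.3, 0.1, -1.9]
finger_gap: 0.164
```

Run:
```python
from h import *
s=status.read_state();print(s['time_s'],s['tool_pos'],s['force'],s['qpos'].round(2))
for X,y,p in[((.425,.12,.33),-.17,0),((.485,.2475,.17),-.227,0),((.4895,.2515,.10),-.227,0)]: print(row(X,frame(y,p)))
for n in('scene','top'): save(get_image(n),n+'17')
```

```text
25.95 [ 0.43206236 -0.04940836  0.32964544] [-0.32913417  0.12794303 -1.85634457] [-0.21  0.03  0.3   1.61 -0.01  1.5   1.52]
[ 4.176e+00 -7.290e-01 -1.400e-02  1.000e-03  1.000e-03  3.900e-02]
[7.536e+00 3.360e-01 3.984e+00 1.000e-03 1.000e-03 9.600e-02]
[7.651e+00 4.330e-01 5.734e+00 1.000e-03 1.000e-03 9.600e-02]
```

View pics/scene17.png

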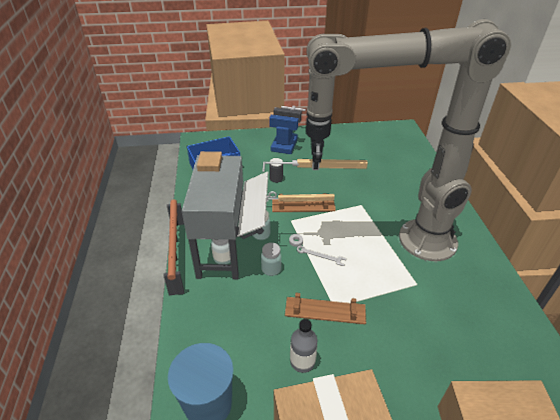

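The scene shows the pole level above the bench at (330,162), the flap open at (255,205), and the pole's stand empty at (325,310). Bystanders are unchanged. I'll carry the pole back.

servo_tool(targets=[0, 1.2, -0.2, 0, 0, 0, 0.01, 0, 2.4, -0.4, 0, 0, 0, 0.02, 0, 3.6, -0.6, 0, 0, 0, 0.03, 0, 4.6, -0.6, 0.4, 0, 0, 0.05, 0, 5.5, -0.4, 1.2, 0, 0, 0.06, 0, 6.3, -0.1, 2.0, 0, 0, 0.07, 0, 7.0, 0.15, 2.9, 0, 0, 0.085, 0, 7.5, 0.33, 3.9, 0, 0, 0.096])

```text
time_s: 27.05
tool_pos: [0.4825, 0.2466, 0.1735]
orientation: [0.0, 0.783, 0.622, 0.001]
force: [0.9, -0.4, -3.0]
finger_gap: 0.166
```

servo_tool(targets=[0, 0, 0, 0, 0, 0, 0, 0, 0, 0, 0, 0, 0, 0, 0, 0, 0, 0, 0, 0, 0])

```text
time_s: 27.42
tool_pos: [0.4838, 0.2449, 0.1763]
orientation: [0.001, 0.784, 0.621, 0.002]
force: [-0.2, 0.3, -1.9]
finger_gap: 0.167
```

Run:
```python
from h import *
s=status.read_state();print(s['time_s'],s['tool_pos'],s['force'],s['qpos'].round(2),s['finger_gap'])
for X,y,p in[((.49,.2515,.10),-.227,0),((.4905,.2515,.0301),-.227,0)]: print(row(X,frame(y,p)))
print(tip_now())
for n in('scene','top'):
    t=get_image(n);save(t,n+'18')
    print([(q,np.round(d['at'],4).tolist(),round(d['p'],2)) for q in('hook_tip','pole','pole_stand') for d in place_of(t,q)[:1]])
    if n=='scene': 
        M=quatR(s['orientation']).as_matrix()
        bend=tip_now()-M[:,0]*.048; rear=bend-M[:,1]*.325
        print('pred',[((proj(t,x)+.5-[230,250])*5).round() for x in(bend,rear)])
        cv2.imwrite('pics/z18.png',cv2.resize(t['pixels'][250:335,230:390][:,:,::-1],None,fx=5,fy=5,interpolation=cv2.INTER_CUBIC))
```

```text
27.425 [0.48383799 0.24486982 0.17632588] [-0.21429515  0.26215399 -1.91887206] [-0.53  0.33  0.04  1.63 -0.01  1.18  0.85] 0.16671527417212037
[ 0.192  0.105  1.909  0.004 -0.002 -0.003]
[ 1.910e-01  1.110e-01  3.657e+00  4.000e-03 -2.000e-03 -3.000e-03]
[0.65465376 0.25307753 0.19401358]
[('hook_tip', [0.6547, 0.2527, 0.1918], 0.72), ('pole', [0.426, 0.2559, 0.1804], 0.97), ('pole_stand', [0.4257, 0.2674, -0.0026], 0.91)]
pred [array([135.,  60.]), array([697., 114.])]
[('hook_tip', [0.6572, 0.2557, 0.1957], 0.68), ('pole_stand', [0.4234, 0.2665, -0.0014], 0.86)]
```

View pics/z18.png

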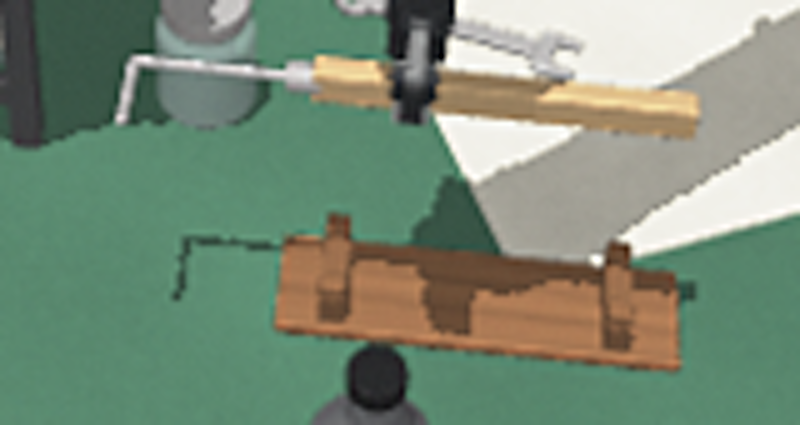

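The zoom shows the bend at (133,60) and the rear end at (697,113), matching the no-slip prediction, so the pole is level and unslipped above the stand. I'll lower it.

servo_tool(targets=[0, 0.1, 0.05, 0.9, 0, 0, 0, 0, 0.19, 0.11, 1.9, 0.004, 0, 0, 0, 0.19, 0.11, 2.5, 0.004, 0, 0, 0, 0.19, 0.11, 2.5, 0.004, 0, 0, 0, 0.19, 0.11, 2.5, 0.004, 0, 0])

```text
time_s: 28.45
tool_pos: [0.4898, 0.2524, 0.0752]
orientation: [-0.001, 0.783, 0.622, -0.0]
force: [0.8, 0.1, -2.0]
finger_gap: 0.167
```

Run:
```python
from h import *
s=status.read_state();print(s['time_s'],s['tool_pos'],s['force'])
print(row((.4905,.2518,.0305),frame(-.227)))
```

```text
28.45 [0.48975626 0.25243533 0.07519649] [ 0.84480826  0.05222798 -2.04950328]
[-1.300e-02  2.400e-02  1.117e+00 -2.000e-03 -1.000e-03 -2.000e-03]
```

servo_tool(targets=[0, -0.01, 0.02, 0.4, 0, 0, 0, 0, -0.01, 0.02, 0.8, 0, 0, 0, 0, -0.01, 0.02, 0.95, 0, 0, 0, 0, -0.01, 0.02, 1.05, 0, 0, 0, 0, -0.01, 0.02, 1.11, 0, 0, 0, 0, -0.01, 0.02, 1.11, 0, 0, 0, 0, -0.01, 0.02, 1.11, 0, 0, 0])

```text
time_s: 29.32
tool_pos: [0.4893, 0.2515, 0.0304]
orientation: [-0.002, 0.783, 0.622, -0.001]
force: [-3.3, -1.7, 4.9]
finger_gap: 0.162
```

Run:
```python
from h import *
s=status.read_state();print(s['time_s'],s['tool_pos'],s['force'],s['wrist_torque'])
t=get_image('scene')
cv2.imwrite('pics/z19.png',cv2.resize(t['pixels'][270:330,240:380][:,:,::-1],None,fx=5,fy=5,interpolation=cv2.INTER_CUBIC))
```

```text
29.325 [0.48927798 0.25146867 0.0303546 ] [-3.32153656 -1.71121201  4.90271683] [-0.32409846  0.42238104 -0.06750186]
```

View pics/z19.png

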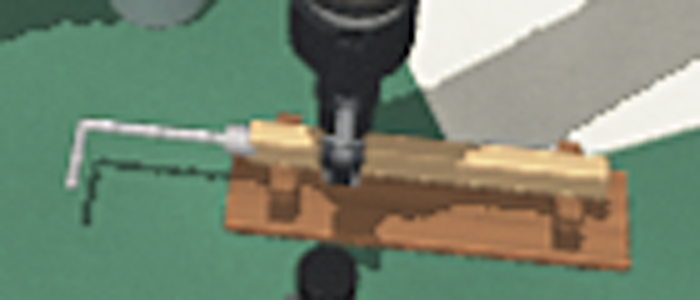

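The pole is seated in both saddles, with its near cheeks at (285,190) and (568,210) and the hook at (80,125), the same side as before. I'll release and retreat upward.

servo_tool(targets=[0.3, 0, 0, 0, 0, 0, 0, 0.5, 0, 0, 0, 0, 0, 0, 0.6, 0, 0, 0, 0, 0, 0, 0.6, 0, 0, 0, 0, 0, 0, 0.6, 0, 0, 0, 0, 0, 0], newtons=20)

```text
time_s: 30.0
tool_pos: [0.4894, 0.2515, 0.0296]
orientation: [-0.002, 0.783, 0.622, -0.001]
force: [-0.4, -0.3, -0.3]
finger_gap: 0.599
```

servo_tool(targets=[0.6, 0, 0, -0.4, 0, 0, 0, 0.6, 0, 0, -1.0, 0, 0, 0, 0.6, 0, 0, -2.0, 0, 0, 0, 0.6, 0, 0, -3.2, 0, 0, 0, 0.6, 0, 0, -4.4, 0, 0, 0, 0.6, -0.5, -1.2, -5, 0, 0, 0, 0.6, -0.5, -2.4, -5, 0, 0, 0, 0.6, -0.5, -2.4, -5, 0, 0, 0])

```text
time_s: 31.0
tool_pos: [0.3886, 0.2554, 0.2318]
orientation: [-0.002, 0.781, 0.624, -0.0]
force: [0.9, -0.6, -0.2]
finger_gap: 0.599
```

```bash
python3 - <<'E'
from h import *
s=status.read_state();print(s['time_s'],s['tool_pos'],s['force'],s['finger_gap'])
for n in('scene','top'):
    t=get_image(n);save(t,n+'20')
    for q in['pole','hook_tip','pole_stand','eye','flask','wrench','bearing','scraper','oilcan','jar1']:
        print(n,q,[(np.round(d['at'],3).tolist(),round(d['p'],2)) for d in place_of(t,q)[:3] if d['p']>.4])
E
python3 fl.py 21 | cut -c1-200
```

```text
31.0 [0.38855308 0.25541172 0.23178539] [ 0.90620069 -0.55686428 -0.19755835] 0.599041067763645
scene pole [([0.429, 0.265, 0.033], 0.87)]
scene hook_tip [([0.659, 0.259, 0.048], 0.78)]
scene pole_stand [([0.424, 0.269, 0.002], 0.94)]
scene eye [([0.566, -0.008, 0.26], 0.8)]
scene flask []
scene wrench [([0.405, 0.036, -0.002], 0.79)]
scene bearing [([0.679, -0.031, -0.005], 0.5), ([0.485, -0.041, -0.0], 0.48)]
scene scraper [([0.41, -0.227, 0.035], 0.89)]
scene oilcan [([0.514, -0.423, 0.002], 0.85), ([0.61, -0.099, -0.002], 0.62)]
scene jar1 [([0.589, 0.073, 0.0], 0.75), ([0.748, 0.002, 0.002], 0.71), ([0.607, -0.099, -0.002], 0.5)]
top pole [([0.433, 0.266, 0.031], 0.8)]
top hook_tip [([0.662, 0.261, 0.047], 0.74)]
top pole_stand [([0.533, 0.427, -0.0], 0.74), ([0.421, 0.268, -0.0], 0.56)]
top eye [([0.578, -0.011, 0.257], 0.93), ([0.407, -0.235, 0.034], 0.64)]
top flask [([0.534, 0.426, 0.0], 0.98)]
top wrench [([0.662, 0.261, 0.048], 0.67), ([0.405, 0.037, -0.0], 0.61)]
top bearing []
top scraper [([0.41, -0.233, 0.032], 0.84)]
top oilcan [([0.519, -0.424, 0.0], 0.83)]
top jar1 [([0.59, 0.074, 0.001], 0.82), ([0.608, -0.101, 0.002], 0.72)][ WARN:0@2.721] global loadsave.cpp:275 findDecoder imread_('pics/scene19.png'): can't open/read file: check file path/integrity
Traceback (most recent call last):
  File "fl.py", line 7, in <module>
    print([round(float(cv2.cvtColor(cv2.imread(f'pics/{cam}{i}.png'),cv2.COLOR_BGR2GRAY)[y0:y1,x0:x1].mean()),2) for i in range(8,n+1)])
                       ~~~~~~~~~~~~^^^^^^^^^^^^^^^^^^^^^^^^^^^^^^^^^^^^^^^^^^^^^^^^^^^^^
cv2.error: OpenCV(4.12.0) /io/opencv/modules/imgproc/src/color.cpp:199: error: (-215:Assertion failed) !_src.empty() in function 'cvtColor'
```

Run:
```python
from h import *
a=cv2.imread('pics/top0.png')[140:310,160:400];b=cv2.imread('pics/top21.png')[140:310,160:400]
cv2.imwrite('pics/cmp.png',cv2.resize(np.hstack([a,b]),None,fx=1.66,fy=1.66,interpolation=cv2.INTER_CUBIC))
s0=cv2.imread('pics/scene21.png')[140:340,180:400]
cv2.imwrite('pics/s21.png',cv2.resize(s0,None,fx=2.9,fy=2.9,interpolation=cv2.INTER_CUBIC))
```

```text
(no output)
```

View pics/cmp.png

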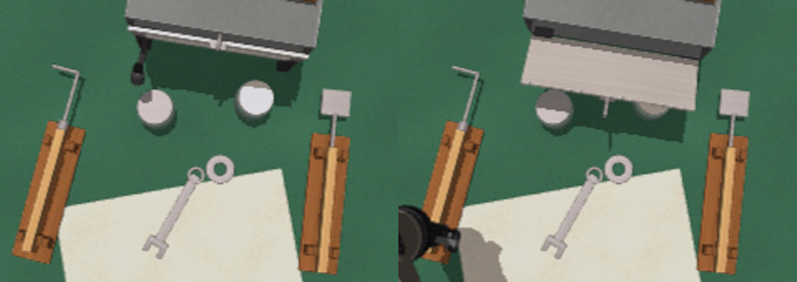

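View pics/s21.png

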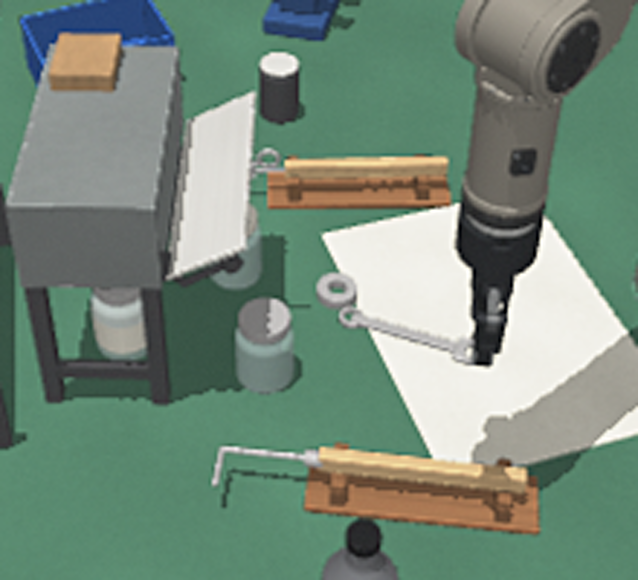

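Before and after agree. The pole is back in its stand with the hook to the same side (tip at (453,68) in the right half against (55,68) in the left). The jars, wrench, bearing and scraper are where they were, the flap is down on the buffer, and the gripper is clear. I'm handing the job in.

Run:
```python
from h import *
print(workorder.job_done(),status.read_state()['time_s'])
```

```text
the job is handed in; nothing more can be done
the job is handed in; nothing more can be done
```

The flap is drawn down onto its buffer, and the pole is back in its own stand with the hook pointing the same way as before. I handed the job in at about 31 s of the 67 s allowed.

- **Drawing the flap:** I passed the prong through the eye with no measurable contact force. The pull took about 6 N along the arc, then rose steadily to about 15 N once the flap met the buffer. I stopped when the flap no longer moved in the pictures while the force still climbed, so I take the buffer as fully in. I could only infer its travel from force and pictures. The highest reading was about 15 N along the arc, below the 25 N limit.
- **Unhooking:** I eased back until the prong sat in the middle of the ring, then drew it straight out sideways. The flap stayed where it was on release. Image brightness around it dropped slightly as the prong came out. I took that for lighting, since the amounts did not agree with one flap movement.
- **Pole returned:** The networks found it within about 3–4 mm of its starting place, and it sits in both saddles.
- **Other things:** The jars, wrench, bearing and scraper are where they were in the before-and-after pictures, and the networks put the oilcan and flask within error of their first places. One jar read about 6 mm off, which the pictures did not clearly confirm; it is now partly hidden under the flap.
- **Failed checks:** In the last look the networks missed the flask in the scene view and the bearing in the top view. They also gave a few false matches. My final flap-brightness comparison crashed on a missing picture, so I judged the flap's final position by eye and the networks' eye position.

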